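# Seat a plate in the corner of a drilling jig with a pusher

## Task

The aluminium plate lies loose and askew in the drilling jig. Take the wooden pusher out of its tray by the handle and with it nudge the plate, pressing only lightly so that the soft edges are not bruised (never above 18 N), until the plate is flush against both fences of the square corner, in contact with them; then stand the pusher upright back in its tray and let go. Never touch the plate with the gripper or arm itself, and leave the tin, the hammer and the oilstone alone.

Things in the scene. Friction and masses are not known exactly. Their poses are not given: they have to be found in the camera images.
- jig: Drilling jig, fixed to the bench: a dark film-faced plywood base board 220 x 220 mm, 12 mm thick, with two pale hardwood fences on it that meet in a square corner. Origin at the centre of the board's underside, on the bench; z up. Its +x points to the far fence (fence_far), its +y to the side fence (fence_side). The jig does not move under load.
- jig_corner (a point): The inner corner of the jig, where the planes of the two fence faces meet, on the top face of the board: 90 mm along +x and 90 mm along +y from the jig's origin, 12 mm above the bench. Axes as the jig's.
- fence_far: The far fence, a pale hardwood strip 18 x 200 mm, 22 mm high, fixed on the board (top 34 mm above the bench), along the jig's y. Origin at the centre of its underside. Its face, 9 mm from its origin towards -x, is where the plate's +x edge must rest.
- fence_side: The side fence, a pale hardwood strip 155 x 18 mm, 22 mm high, fixed on the board (top 34 mm above the bench), along the jig's x; it stops 5 mm short of the far fence. Origin at the centre of its underside. Its face, 9 mm from its origin towards -y, is where the plate's +y edge must rest.
- plate: Loose flat aluminium plate, 70 mm (its x) x 100 mm (its y) x 10 mm thick, about 0.13 to 0.27 kg, lying on the jig's board, 25 to 45 mm short of each fence and askew by up to 0.25 rad. Origin at the centre of its underside; z up. Seated, its axes are parallel to the jig's, its 100 mm +x edge is on fence_far and its 70 mm +y edge on fence_side. It slides on the board under 0.5 to 2 N and stops hard at a fence.
- plate_corner (a point): The plate's corner that belongs in the jig's corner, on its underside: 35 mm along +x and 50 mm along +y from the plate's origin. Seated, it coincides with jig_corner.
- pusher_grip (a point): Loose wooden pusher (0.11 kg) upright in the tray: a square handle 22 x 22 mm, 24 to 84 mm above the underside, over a foot block. This point is the middle of the handle, on its axis, 54 mm above the underside; axes along the sides of handle and foot, z up.
- pusher_cap (a point): Centre of the top of the pusher's handle, 84 mm above its underside. The foot, whose flat sides do the pushing, is 30 mm (x) x 44 mm (y), 20 mm high, under a 4 mm steel slide. It is locked off-centre: its centre is up to 9 mm along x and up to 9 mm along y from the handle's axis, differently each time and not measured; it stays put as you work (slips above 60 N).
- tray: Shallow grey open tray fixed to the bench, outside 130 mm (x) x 120 mm (y), walls 5 mm thick and 15 mm high over the bench, floor 5 mm thick. Origin at the centre of its underside; z up. It may be to the left or to the right of the jig.
- tin_mid (a point): Bystander: closed steel tin, 72 mm across, 70 mm high, standing on the opposite side of the jig from the tray. Point at its middle, 35 mm above the bench. Leave it alone.
- hammer: Bystander: hammer 300 mm long lying on the bench at the right. Origin at the underside of its middle. Leave it alone.
- oilstone: Bystander: grey sharpening stone 150 x 50 x 25 mm lying beyond the jig. Origin at the centre of its underside. Leave it alone.
Not all that is in view belongs to the job. What is meant by the plate is not yellow, and is the larger of those in its own colour.

How it is judged:
On the way, in this order (a step that is already met when the one before it is completed fails the run):
1. the pusher is lifted out of its tray (z of pusher_grip in the frame of tray above 0.08 m), for 0.1 s.
2. the plate, square and in the corner, is pressed by the pusher against a fence with at least 1 N (x of plate_corner in the frame of jig_corner between -0.0015 and 0.0015 m and y of plate_corner in the frame of jig_corner between -0.0015 and 0.0015 m and z of plate_corner in the frame of jig_corner below 0.002 m and angle between the x axis of plate and the x axis of jig, either way round below 0.015 rad and contact force between pusher and plate above 1 N and (contact force between plate and fence_far above 1 N or contact force between plate and fence_side above 1 N)), for 0.05 s.
At the end, for the whole second after the job is handed in: The plate lies flat in the jig's corner, its corner within 1.5 mm of the jig's corner along both fences and its edges parallel to the fences within 0.015 rad; the pusher stands upright (within 0.1 rad) on the tray's floor, released (x of plate_corner in the frame of jig_corner between -0.0015 and 0.0015 m and y of plate_corner in the frame of jig_corner between -0.0015 and 0.0015 m and z of plate_corner in the frame of jig_corner below 0.002 m and angle between the x axis of plate and the x axis of jig, either way round below 0.015 rad and angle between pusher_grip's own z axis and vertical below 0.1 rad and z of pusher_grip in the frame of tray below 0.064 m and x of pusher_grip in the frame of tray between -0.06 and 0.06 m and y of pusher_grip in the frame of tray between -0.055 and 0.055 m); the robot touches nothing.
It fails at once if the pusher presses the plate with more than 18 N (contact force between pusher and plate above 18 N).
It fails at once if the gripper touches the plate (contact force between any of the fingers, the arm and plate above 0.3 N).
It fails at once if the tin, the hammer or the oilstone is moved by more than 15 mm (distance of any of tin_mid, hammer, oilstone from where it was at the start of the episode above 0.015 m).
It also fails if it takes over 72 s, if anything falls off the work surface, if the arm or the gripper's body presses on something with over 40 N, if the wrist force passes 120 N, or if a joint passes its speed limit or range.

## Robot

A 6-joint arm with a two-finger parallel gripper is mounted at the origin on the work surface. World frame = base frame: x ahead of the robot, y to its left, z up, the work surface at z = 0. Lengths are in m, angles in rad, forces in N, time in s.
With the tool pointing down it reaches from about 0.225 to 0.875 m from the base axis. Payload 3.4 kg.
Tool frame: the origin (TCP) lies between the finger pads; the fingertips stand 19 mm ahead of it and the grasp point (between the pads) is the TCP (manip.tip_reach is the distance from the TCP to the fingertips, in m); z points along the fingers, x is the direction in which the jaws open and shut, and the axes are right-handed (so a half turn about z gives the same grasp; the last joint's range is limited). The gripper opens to 85 mm and grips with 20 to 120 N. Pads are 22 mm wide; open, the fingers measure 114 mm over their backs; the gripper's body (76 mm by 85 mm) begins 54 mm behind the grasp point. The pads swing forward as they close: fully open they stand 13 mm farther back than shut.
Start: joints at [-0.121, 0.276, 1.505, -0, 1.361, -0.121], TCP at [0.575, -0, 0.25] pointing down, gripper open.
Joint ranges: [-2.89, 2.89], [-0.75, 2.08], [0.22, 2.7], [-1.18, 4.32], [0.11, 2.71], [-2.7, 2.7]. Speed limits (rad/s): [2.57, 2.57, 3.14, 3.14, 3.14, 3.14].

## Interface

Orientations are given as a unit quaternion [w, x, y, z].
In Python, from rig import manip gives the robot as it stands.
- The arm moves only by the tool send_rows, never from a script. Its arguments are lists of equal length, an entry for each row: "delta_pos": the shift along the tool's x, y, z normalised to -1 to 1, where 1 is 40 cm, a list of three; "angular": the turn, a rotation vector about the tool's x, y, z normalised to -1 to 1, where 1 is 0.08 rad, a list of three. A call has 1 to 5 rows; each row shifts and turns the commanded pose from where the row before left it, along the tool's axes as they then stand; what a row does not reach is not made up. A row lasts 1/12 s, in which the tool goes at most 41.7 mm and 7.16 degrees, less where a joint would pass 70% of its speed; a pose out of reach is approached as far as the arm can. A call with a number of a shift or a turn outside -1 to 1 is refused whole. A call with a gripper value outside its range is refused whole. "hand" is the finger opening in mm, from 0 to 85.4, set as the call begins (left out, the last holds). The fingers move at their own pace and stop on an object; "squeeze" is the grip in N (left out, the last holds). Time passes only in rows, so rows that do not move let the fingers close. It gives the time, the measured TCP pose, the force and the opening at its end, in the units of the state.
- manip.get_state(): the state, without advancing time (a new reading comes with each control period).
- manip.get_image(name): name is "scene" or "side" or "wrist"; returns the picture (420x560x3 uint8, blue, green, red); there is no depth.
- manip.calibration(name): a dict with "fx", "fy", "cx", "cy" (pixels), "camera_from_world" (4x4, takes a point from world to camera coordinates). Camera axes: x right, y up, looking along -z (the intrinsics and any distortion apply to the point x, -y, -z); pixel columns grow to the right and rows downward; lengths in m; the calibration is good to about 2 mm. The wrist camera is an equidistant fisheye: a pixel r from the principal point sees the ray r / f radians off the axis. A picture is of the moment at which its call begins: read the wrist's pose just before it. calibration takes no time and is no camera call; for the wrist camera it gives the pose at the moment of the call.
- manip.sign_off(): hands the job in, once; it reports no verdict.
The state is a dict: "clock": time; "qpos": joint angles; "qd": joint speeds; "effort": joint torques, N m; "position": TCP position; "ee_rot": TCP orientation; "contact_force": force on the tool from outside, world axes, zero at the start; "moment": the same for the moment, N m; "width": finger opening in m.
Only numpy, scipy, OpenCV 4.12 (cv2) and the standard library are available. Lean on these libraries where they do the work, as an engineer would, in place of code of your own. Each camera call takes 0.05 s, during which the arm holds its last target.

## Working session

There is one attempt and no reset: what is moved stays moved. The work goes in short steps, Python scripts to look and compute and a tool call to move; the robot and the scene stay as the last step left them, time stands still between calls to the robot, and variables do not carry over. Pictures are saved under pics/ and viewed, and the job is handed in when it is done.

Besides the shell and the picture viewer there is one more tool, called after "Request:" as name(argument=value, ...), one argument or row to a line, values as JSON. send_rows: Moves the arm, as the interface text tells. Scaled input: -1 to 1 covers 40 cm each way for a shift and 0.08 rad each way for a turn. Its arguments: {"type":"object","properties":{"delta_pos":{"type":"array","items":{"type":"array","items":{"type":"number"}}},"angular":{"type":"array","items":{"type":"array","items":{"type":"number"}}},"hand":{"type":"number"},"squeeze":{"type":"number"}},"required":["delta_pos","angular"]}

```bash
ls -la; mkdir -p pics; python3 - <<'E'
from rig import manip
import cv2
s=manip.get_state()
print(s)
for n in ['scene','side','wrist']:
    im=manip.get_image(n); cv2.imwrite(f'pics/{n}0.png',im)
    print(n,manip.calibration(n))
E
```

```text
total 12
drwxr-xr-x  3 agent agent 4096 Dec  7 03:58 .
drwxr-xr-x 23 root  root  4096 Dec  7 03:58 ..
drwxr-xr-x  2 agent agent 4096 Dec  7 03:58 pics
{'clock': 0.0, 'qpos': array([-1.21017083e-01,  2.76579915e-01,  1.50612152e+00,  4.08839647e-05,
        1.36069235e+00, -1.21022274e-01]), 'qd': array([3.82584264e-05, 4.66511508e-04, 3.27523732e-04, 6.22639360e-04,
       9.61404111e-04, 2.00966529e-03]), 'effort': array([ 6.20495921e-04, -4.16768074e+01, -2.45808578e+01, -1.52056768e-04,
        1.11346930e-02,  1.69860516e-05]), 'position': array([5.74514197e-01, 5.77841988e-05, 2.49452903e-01]), 'ee_rot': array([-1.28562509e-04,  9.99999594e-01, -1.68577931e-06, -8.91564005e-04]), 'contact_force': array([-0.72433162,  0.69606916, -0.45976321]), 'moment': array([-0.00675469,  0.00011126,  0.06331054]), 'width': 0.08556491943827978}
scene {'fx': 456.6686615704573, 'fy': 456.6686615704573, 'cx': 277.02320480165434, 'cy': 206.64287916823358, 'camera_from_world': array([[ 0.10033341,  0.99495158, -0.00213774,  0.0145634 ],
       [-0.78214646,  0.08020125,  0.61791154,  0.44494789],
 
[... 272 characters left out ...]
1, -0.36548877, -0.01310386, -0.5925576 ],
       [ 0.24377127,  0.59326087,  0.76721386, -0.16580091],
       [-0.27263404, -0.71725832,  0.6412575 , -1.17354613],
       [ 0.        ,  0.        ,  0.        ,  1.        ]])}
wrist {'fx': 325.19226210127806, 'fy': 325.19226210127806, 'cx': 276.58179377596457, 'cy': 213.4918078232161, 'camera_from_world': array([[ 9.99998872e-01, -8.44742902e-04, -1.24231437e-03,
        -5.74742497e-01],
       [ 4.38696769e-04,  9.55091614e-01, -2.96310337e-01,
         3.83657729e-02],
       [ 1.43683009e-03,  2.96309458e-01,  9.55090907e-01,
        -3.79656216e-01],
       [ 0.00000000e+00,  0.00000000e+00,  0.00000000e+00,
         1.00000000e+00]])}
```

View pics/scene0.png

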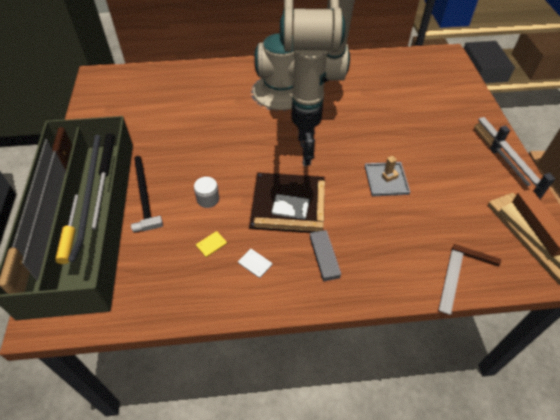

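View pics/side0.png

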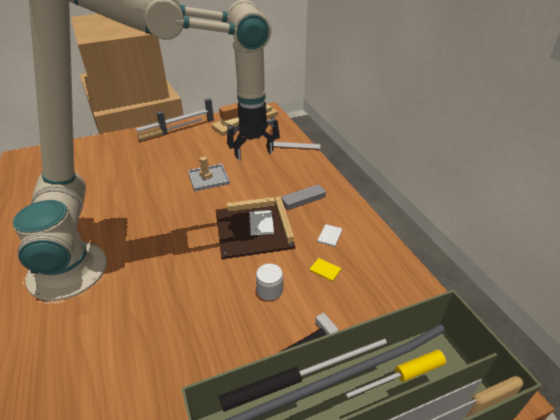

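View pics/wrist0.png

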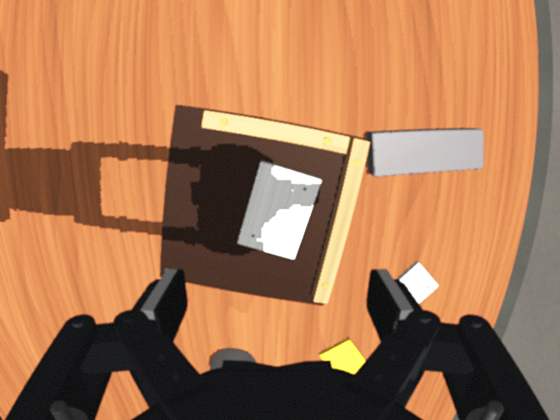

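```bash
cat > h.py <<'E'
import numpy as np, cv2
def world(cal,name,px,z):
    u,v=px; f=cal['fx']
    x=(u-cal['cx'])/cal['fx']; y=(v-cal['cy'])/cal['fy']
    if name=='wrist':
        r=np.hypot(x,y); s=np.sin(r)/r if r>1e-9 else 1
        d=np.array([x*s,-y*s,-np.cos(r)])
    else: d=np.array([x,-y,-1.])
    T=np.asarray(cal['camera_from_world']); R=T[:3,:3]; c=-R.T@T[:3,3]
    w=R.T@d
    return c+w*(z-c[2])/w[2]
def proj(cal,name,p):
    T=np.asarray(cal['camera_from_world']); q=T[:3,:3]@np.asarray(p)+T[:3,3]
    x,y,z=q[0],-q[1],-q[2]
    if name=='wrist':
        r=np.hypot(x,y); th=np.arctan2(r,z); k=th/r if r>1e-9 else 1/z
        x,y=x*k,y*k
    else: x,y=x/z,y/z
    return np.array([cal['cx']+cal['fx']*x,cal['cy']+cal['fy']*y])
def crop(im,x0,y0,x1,y1,s,fn):
    c=cv2.resize(im[y0:y1,x0:x1],None,fx=s,fy=s,interpolation=cv2.INTER_CUBIC)
    for x in range((x0+9)//10*10,x1,10):
        cv2.line(c,((x-x0)*s,0),((x-x0)*s,4 if x%50 else 10),(0,255,255),1)
        if x%20==0: cv2.putText(c,str(x),((x-x0)*s,20),0,.35,(0,255,255),1)
    for y in range((y0+9)//10*10,y1,10):
        cv2.line(c,(0,(y-y0)*s),(4,(y-y0)*s),(0,255,255),1)
        if y%20==0: cv2.putText(c,str(y),(6,(y-y0)*s+4),0,.35,(0,255,255),1)
    cv2.imwrite(fn,c)
E
python3 - <<'E'
from h import *
im=cv2.imread('pics/wrist0.png'); crop(im,155,95,375,310,3,'pics/w0c.png')
im=cv2.imread('pics/scene0.png'); crop(im,355,145,420,205,9,'pics/s0t.png')
im=cv2.imread('pics/side0.png'); crop(im,180,145,240,200,9,'pics/d0t.png')
E
```

```text
(no output)
```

View pics/w0c.png

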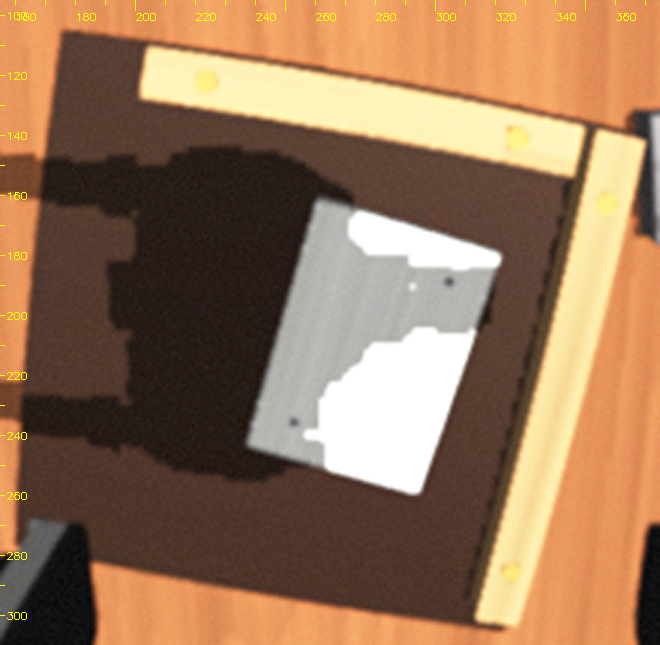

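View pics/s0t.png

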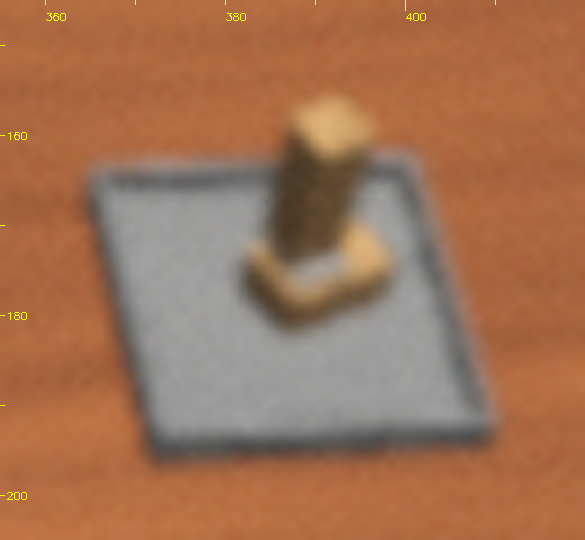

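View pics/d0t.png

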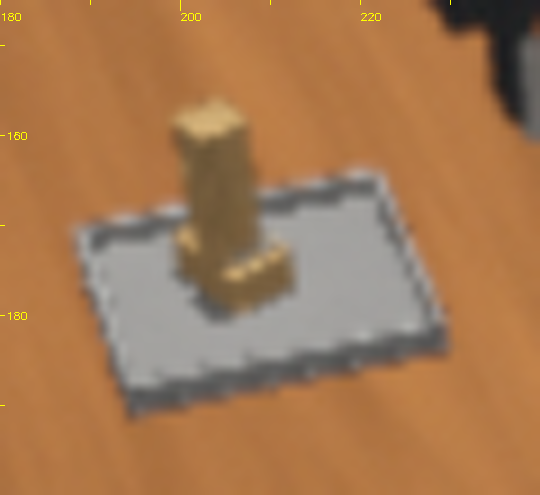

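```bash
python3 - <<'E'
from h import *
import json
from rig import manip
cw=manip.calibration('wrist'); cs=manip.calibration('scene'); cd=manip.calibration('side')
W=lambda cx,cy,z: world(cw,'wrist',(155+cx/3-.33,95+cy/3-.33),z)
def quad(n,pts,z):
    P=np.array([W(*p,z)[:2] for p in pts])
    print(n,P.round(4).tolist(),'len',[round(float(np.hypot(*(P[(i+1)%4]-P[i]))),4) for i in range(4)],'ang',[round(float(np.arctan2(*(P[(i+1)%4]-P[i])[::-1])),3) for i in range(4)])
quad('plate',[(318,198),(500,255),(418,495),(246,447)],.022)
quad('far',[(595,130),(645,140),(517,627),(474,620)],.034)
quad('side',[(148,47),(586,127),(574,177),(138,97)],.034)
quad('board',[(62,31),(620,150),(500,630),(20,545)],.012)
print('side cap',world(cd,'side',(203,158.2),.089), 'scene cap',world(cs,'scene',(391.5,159),.089))
t=[(365,163.5),(401,163),(409,193.5),(372,194.5)]
P=np.array([world(cs,'scene',p,.015)[:2] for p in t]);print(P.round(3),P.mean(0))
t=[(188,171),(221.5,164),(229,182),(194,188.5)]
P=np.array([world(cd,'side',p,.015)[:2] for p in t]);print(P.round(3),P.mean(0))
E
```

```text
plate [[0.5575, 0.0265], [0.6243, 0.0055], [0.5955, -0.0913], [0.5278, -0.0707]] len [0.07, 0.101, 0.0707, 0.1016] ang [-0.304, -1.86, 2.846, 1.275]
far [[0.6554, 0.0534], [0.674, 0.0506], [0.6372, -0.1471], [0.6191, -0.1431]] len [0.0188, 0.201, 0.0186, 0.1998] ang [-0.153, -1.755, 2.925, 1.388]
side [[0.4992, 0.0828], [0.6521, 0.0544], [0.6484, 0.0365], [0.4951, 0.0653]] len [0.1556, 0.0183, 0.1559, 0.018] ang [-0.184, -1.776, 2.956, 1.344]
board [[0.4608, 0.0913], [0.6707, 0.0448], [0.6337, -0.1629], [0.4231, -0.1232]] len [0.215, 0.2109, 0.2143, 0.2177] ang [-0.218, -1.747, 2.955, 1.397]
side cap [0.47764212 0.2899264  0.089     ] scene cap [0.48140843 0.29150336 0.089     ]
[[0.424 0.233]
 [0.434 0.35 ]
 [0.563 0.34 ]
 [0.556 0.225]] [0.49413269 0.28714775]
[[0.425 0.343]
 [0.552 0.341]
 [0.545 0.218]
 [0.421 0.228]] [0.48566056 0.28261399]
```

Request:
send_rows(
  delta_pos=[
    [-0.04,-0.09,0],
    [-0.04,-0.09,0],
    [-0.04,-0.09,0],
    [-0.04,-0.09,0],
    [-0.04,-0.09,0],
  ],
  angular=[
    [0,0,0],
    [0,0,0],
    [0,0,0],
    [0,0,0],
    [0,0,0],
  ],
)

```text
clock: 0.57
position: [0.4939, 0.1813, 0.2501]
ee_rot: [0.0, 1.0, -0.0, -0.0]
contact_force: [-0.1, 0.6, -0.3]
width: 0.0854
```

Request:
send_rows(
  delta_pos=[
    [0,0,0.04],
    [0,0,0],
  ],
  angular=[
    [0,0,0],
    [0,0,0],
  ],
)

```text
clock: 0.73
position: [0.4924, 0.1815, 0.2323]
ee_rot: [0.001, 1.0, 0.002, -0.002]
contact_force: [-0.2, -0.6, -0.6]
width: 0.0854
```

```bash
python3 - <<'E'
from h import *
from rig import manip
import pickle
c=manip.calibration('wrist'); im=manip.get_image('wrist'); cv2.imwrite('pics/w1.png',im); pickle.dump(c,open('w1.pkl','wb'))
print(manip.get_state()['position'],manip.get_state()['clock'])
crop(im,190,60,390,260,3,'pics/w1c.png')
E
```

```text
[0.49357869 0.18040988 0.23312434] 0.7833
```

View pics/w1.png

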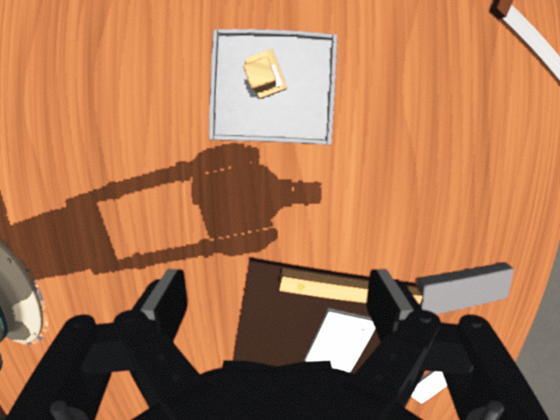

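View pics/w1c.png

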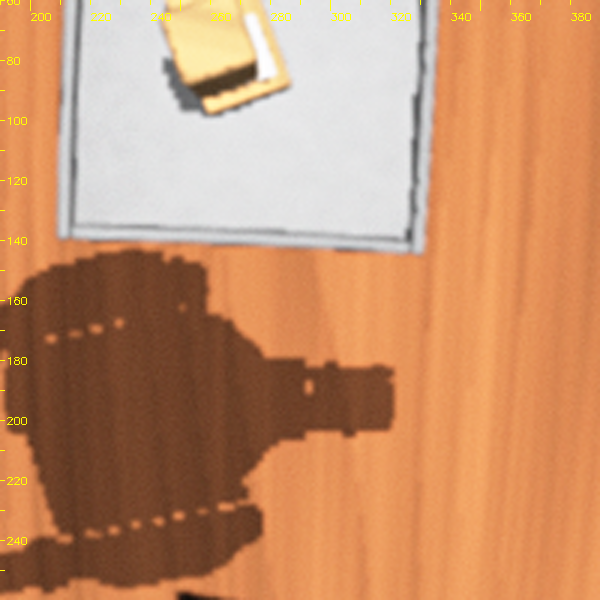

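Request:
send_rows(
  delta_pos=[
    [-0.02,-0.09,0],
    [-0.015,-0.08,0],
    [0,0,0],
  ],
  angular=[
    [0,0,0],
    [0,0,0],
    [0,0,0],
  ],
)

```text
clock: 1.03
position: [0.4811, 0.2513, 0.2347]
ee_rot: [-0.002, 1.0, 0.001, 0.0]
contact_force: [-0.2, -0.1, -0.6]
width: 0.0855
```

```bash
python3 - <<'E'
from h import *
from rig import manip
import pickle
c=manip.calibration('wrist'); im=manip.get_image('wrist'); cv2.imwrite('pics/w2.png',im); pickle.dump(c,open('w2.pkl','wb'))
s=manip.get_state();print(s['position'],s['clock'],s['contact_force'])
p=proj(c,'wrist',(.479,.291,.05)); print(p)
x,y=map(int,p)
crop(im,x-75,max(0,y-75),x+75,max(0,y-75)+140,4,'pics/w2c.png'); print(x-75,max(0,y-75))
E
```

```text
[0.48153155 0.24892061 0.23459669] 1.0833 [-0.0784914  -0.41898047 -0.41697613]
[273.84691713 153.75634644]
198 78
```

View pics/w2c.png

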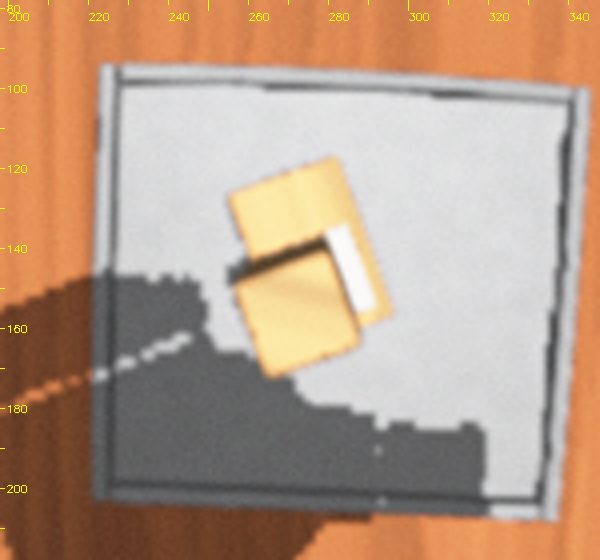

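```bash
cat > m2.py <<'E'
from h import *
import pickle
c=pickle.load(open('w2.pkl','rb'))
W=lambda cx,cy,z: world(c,'wrist',(198+cx/4-.375,78+cy/4-.375),z)[:2]
def quad(n,pts,z):
    P=np.array([W(*p,z) for p in pts]);N=len(P)
    print(n,P.round(4).tolist(),'mean',P.mean(0).round(4),'len',[round(float(np.hypot(*(P[(i+1)%N]-P[i]))),4) for i in range(N)],'ang',[round(float(np.degrees(np.arctan2(*(P[(i+1)%N]-P[i])[::-1]))),1) for i in range(N)])
    return P
C=quad('cap',[(234,284),(327,249),(361,345),(268,378)],.089)
F=quad('foot',[(229,192),(337,157),(395,314)],.025)
T=quad('tray',[(101,64),(590,88),(556,520),(93,498)],.015)
a=np.radians(19)
X=np.array([np.cos(a),np.sin(a)]);Y=np.array([-X[1],X[0]])
fc=(F[0]+F[2])/2; cc=C.mean(0)
print('foot centre',fc,'offset in pusher axes',(fc-cc)@X,(fc-cc)@Y)
E
python3 m2.py
```

```text
cap [[0.4646, 0.2998], [0.4839, 0.3071], [0.491, 0.2869], [0.4716, 0.2799]] mean [0.4778 0.2934] len [0.0206, 0.0213, 0.0207, 0.0211] ang [20.6, -70.5, -160.2, 109.2]
foot [[0.4596, 0.3173], [0.4869, 0.3262], [0.502, 0.2858]] mean [0.4828 0.3097] len [0.0288, 0.0431, 0.0529] ang [17.9, -69.6, 143.4]
tray [[0.4255, 0.3519], [0.5537, 0.3462], [0.5484, 0.2278], [0.4201, 0.2341]] mean [0.4869 0.29  ] len [0.1283, 0.1185, 0.1284, 0.1179] ang [-2.5, -92.6, 177.2, 87.4]
foot centre [0.48076976 0.30152614] offset in pusher axes 0.0054687816785982885 0.006674009173519455
```

Request:
send_rows(
  delta_pos=[
    [-0.004,-0.054,0],
    [-0.004,-0.054,0],
    [0,0,0],
  ],
  angular=[
    [0,0,0],
    [0,0,0],
    [0,0,0],
  ],
)

```text
clock: 1.33
position: [0.4789, 0.2924, 0.2345]
ee_rot: [-0.001, 1.0, -0.0, 0.0]
contact_force: [0.7, 0.2, -0.2]
width: 0.0859
```

Request:
send_rows(
  delta_pos=[
    [0,0,0.05],
    [0,0,0.05],
    [0,0,0.05],
    [0,0,0.05],
    [0,0,0.05],
  ],
  angular=[
    [0,0,-0.85],
    [0,0,-0.85],
    [0,0,-0.85],
    [0,0,-0.85],
    [0,0,-0.85],
  ],
)

```text
clock: 1.75
position: [0.4789, 0.2889, 0.1337]
ee_rot: [0.001, 0.985, 0.17, 0.0]
contact_force: [-0.7, 0.4, -0.6]
width: 0.0854
```

Request:
send_rows(
  delta_pos=[
    [0,0,0],
    [0,0,0],
  ],
  angular=[
    [0,0,0],
    [0,0,0],
  ],
)

```text
clock: 1.92
position: [0.4781, 0.2893, 0.1338]
ee_rot: [0.001, 0.986, 0.168, -0.001]
contact_force: [-0.3, 0.5, 0.5]
width: 0.0851
```

```bash
python3 - <<'E'
from h import *
from rig import manip
c=manip.calibration('wrist'); s=manip.get_state(); im=manip.get_image('wrist'); cv2.imwrite('pics/w3.png',im)
print(s['position'],s['ee_rot'],s['clock'],s['contact_force'])
print(proj(c,'wrist',s['position']), proj(c,'wrist',s['position']*[1,1,0]+[0,0,.089]))
E
```

```text
[0.47809708 0.28930143 0.13376466] [ 7.46884937e-04  9.85866838e-01  1.67525704e-01 -1.07649189e-03] 1.9167 [-0.30156825  0.48136659  0.46053381]
[276.0402855  293.35289275] [276.33297116 252.13082507]
```

View pics/w3.png

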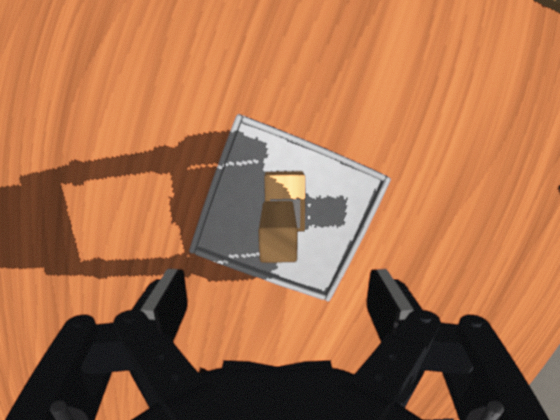

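Request:
send_rows(
  delta_pos=[
    [0.004,-0.01,0.03],
    [0,0,0.05],
    [0,0,0.05],
    [0,0,0.045],
    [0,0,0],
  ],
  angular=[
    [0,0,0],
    [0,0,0],
    [0,0,0],
    [0,0,0],
    [0,0,0],
  ],
)

```text
clock: 2.38
position: [0.4773, 0.2944, 0.063]
ee_rot: [0.001, 0.986, 0.168, -0.002]
contact_force: [-0.7, -0.6, -0.2]
width: 0.0852
```

Request:
send_rows(
  delta_pos=[
    [0,0,0],
    [0,0,0],
    [0,0,0],
    [0,0,0],
    [0,0,0],
  ],
  angular=[
    [0,0,0],
    [0,0,0],
    [0,0,0],
    [0,0,0],
    [0,0,0],
  ],
  hand=10,
  squeeze=90,
)

```text
clock: 2.8
position: [0.4786, 0.2958, 0.0654]
ee_rot: [-0.0, 0.986, 0.169, 0.001]
contact_force: [-0.8, 0.1, 2.1]
width: 0.0255
```

Request:
send_rows(
  delta_pos=[
    [0,0,0],
    [0,0,0],
    [0,0,0],
    [0,0,0],
    [0,0,0],
  ],
  angular=[
    [0,0,0],
    [0,0,0],
    [0,0,0],
    [0,0,0],
    [0,0,0],
  ],
)

```text
clock: 3.22
position: [0.4783, 0.2956, 0.0649]
ee_rot: [-0.0, 0.986, 0.169, 0.0]
contact_force: [-0.7, -0.8, 5.3]
width: 0.021
```

```bash
python3 - <<'E'
from h import *
from rig import manip
s=manip.get_state(); print(s['position'],s['width'],s['contact_force'],s['clock'])
im=manip.get_image('wrist'); cv2.imwrite('pics/w4.png',im)
E
```

```text
[0.47833037 0.29561177 0.06494805] 0.020954468846280792 [-0.66322893 -0.76921428  5.28343737] 3.2167
```

View pics/w4.png

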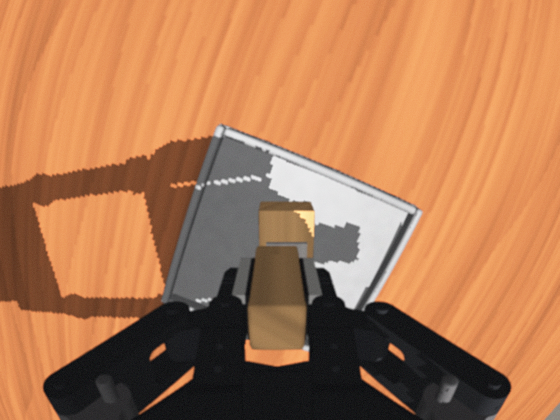

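Request:
send_rows(
  delta_pos=[
    [0,0,-0.02],
    [0,0,-0.06],
    [0,0,-0.08],
    [0,0,-0.08],
    [0,0,-0.06],
  ],
  angular=[
    [0,0,0],
    [0,0,0],
    [0,0,0],
    [0,0,0],
    [0,0,0],
  ],
)

```text
clock: 3.68
position: [0.4783, 0.2957, 0.1867]
ee_rot: [-0.0, 0.986, 0.169, 0.001]
contact_force: [0.5, 0.5, 0.0]
width: 0.0209
```

Request:
send_rows(
  delta_pos=[
    [0,0,0],
    [0,0,0],
    [0,0,0],
  ],
  angular=[
    [0,0,0],
    [0,0,0],
    [0,0,0],
  ],
)

```text
clock: 3.93
position: [0.4771, 0.2951, 0.1833]
ee_rot: [0.0, 0.986, 0.169, -0.001]
contact_force: [-1.3, 0.9, -1.4]
width: 0.0211
```

```bash
python3 - <<'E'
from h import *
from rig import manip
import pickle
s=manip.get_state(); print(s['position'],s['width'],s['contact_force'],s['moment'],s['clock'])
c=manip.calibration('wrist');im=manip.get_image('wrist'); cv2.imwrite('pics/w5.png',im); pickle.dump((c,s),open('w5.pkl','wb'))
crop(im,205,180,355,360,4,'pics/w5c.png')
E
```

```text
[0.47706128 0.29506886 0.18326117] 0.021108825829274824 [-1.34590659  0.85209147 -1.37404144] [ 0.01806162 -0.0120557   0.01114896] 3.9333
```

View pics/w5c.png

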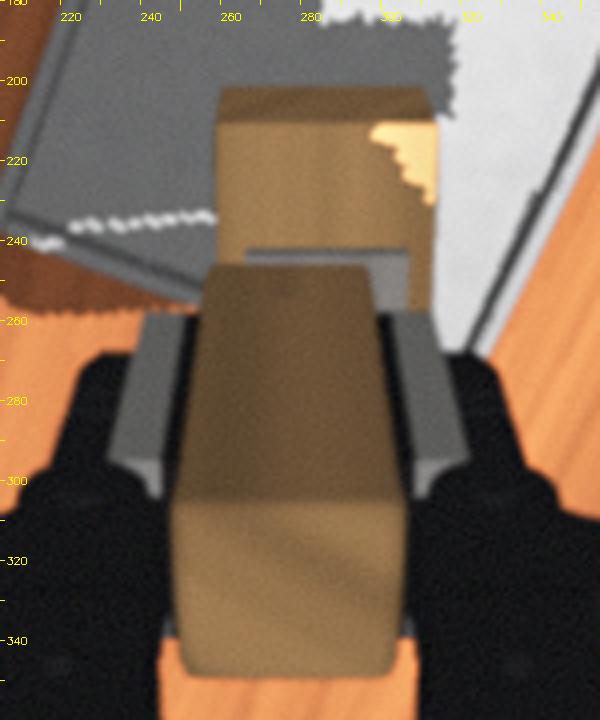

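```bash
cat > m5.py <<'E'
from h import *
import pickle
from scipy.spatial.transform import Rotation as Ro
c,s=pickle.load(open('w5.pkl','rb'))
q=s['ee_rot']; R=Ro.from_quat([q[1],q[2],q[3],q[0]]).as_matrix(); p=np.array(s['position'])
def tool(cx,cy,h): # h height above underside
    z=p[2]-0.060+h
    w=world(c,'wrist',(205+cx/4-.375,180+cy/4-.375),z)
    return (R.T@(w-p))*1000
for n,a in {'foot top L':(219,122,.020),'foot top R':(438,122,.020),'bot L':(221,87,.0),'bot R':(424,87,0),'slideL':(247,250,.024),'slideR':(408,250,.024),'cap TL':(170,505,.084),'cap TR':(407,505,.084),'cap BL':(186,675,.084),'cap BR':(394,675,.084),'hbL':(209,265,.024),'hbR':(368,265,.024)}.items(): print(n,tool(*a).round(1))
E
python3 m5.py
```

```text
foot top L [ -8.8 -26.3  40. ]
foot top R [ 20.1 -26.3  39.9]
bot L [ -9.5 -25.7  60. ]
bot R [ 20.3 -25.7  59.9]
slideL [-5.2 -9.8 36. ]
slideR [16.2 -9.7 36. ]
cap TL [-10.5  -9.1 -24. ]
cap TR [ 11.1  -9.1 -24. ]
cap BL [ -9.8  11.6 -24. ]
cap BR [ 10.7  11.6 -24. ]
hbL [-10.2  -7.6  36. ]
hbR [10.9 -7.6 36. ]
```

Request:
send_rows(
  delta_pos=[
    [0,0,0],
    [0,0,0],
    [0,0,0],
    [0,0,0],
    [0,0,0],
  ],
  angular=[
    [0,0,1],
    [0,0,1],
    [0,0,1],
    [0,0,1],
    [0,0,1],
  ],
)

```text
clock: 4.4
position: [0.4769, 0.295, 0.1821]
ee_rot: [0.001, 0.999, -0.032, -0.002]
contact_force: [0.5, -0.3, 0.9]
width: 0.0213
```

Request:
send_rows(
  delta_pos=[
    [0,0,0],
    [0,0,0],
    [0,0,0],
  ],
  angular=[
    [0,0,0.8],
    [0,0,0.72],
    [0,0,0],
  ],
)

```text
clock: 4.65
position: [0.477, 0.295, 0.1822]
ee_rot: [0.001, 0.996, -0.091, -0.002]
contact_force: [-0.4, -0.2, -1.5]
width: 0.0207
```

Request:
send_rows(
  delta_pos=[
    [0.019,0.077,0],
    [0.019,0.077,0],
    [0.019,0.077,0],
    [0.019,0.077,0],
    [0.019,0.077,0],
  ],
  angular=[
    [0,0,0],
    [0,0,0],
    [0,0,0],
    [0,0,0],
    [0,0,0],
  ],
)

```text
clock: 5.07
position: [0.4866, 0.1358, 0.183]
ee_rot: [0.0, 0.996, -0.09, -0.001]
contact_force: [0.9, -1.4, -1.1]
width: 0.0213
```

Request:
send_rows(
  delta_pos=[
    [0.019,0.077,0],
    [0.019,0.077,0],
    [0.019,0.077,0],
    [0.019,0.077,0],
    [0.019,0.077,0],
  ],
  angular=[
    [0,0,0],
    [0,0,0],
    [0,0,0],
    [0,0,0],
    [0,0,0],
  ],
)

```text
clock: 5.48
position: [0.4962, -0.0225, 0.1831]
ee_rot: [-0.0, 0.996, -0.09, -0.001]
contact_force: [0.2, 0.8, -1.4]
width: 0.0211
```

Request:
send_rows(
  delta_pos=[
    [0,0,0],
    [0,0,0],
    [0,0,0],
  ],
  angular=[
    [0,0,0],
    [0,0,0],
    [0,0,0],
  ],
)

```text
clock: 5.73
position: [0.4964, -0.0209, 0.1834]
ee_rot: [-0.0, 0.996, -0.091, -0.001]
contact_force: [-0.0, 0.6, -1.4]
width: 0.0208
```

```bash
cat > snap.py <<'E'
import sys
from h import *
from rig import manip
import pickle
n=sys.argv[1]
s=manip.get_state(); c=manip.calibration('wrist');im=manip.get_image('wrist'); cv2.imwrite(f'pics/{n}.png',im); pickle.dump((c,s),open(n+'.pkl','wb'))
X=np.array([.9831,-.1830]);Y=np.array([.1830,.9831]);p=s['position']
q=s['ee_rot']
print('pos',p.round(4),'uv',(X@p[:2]).round(4),(Y@p[:2]).round(4),'yaw',(-2*np.arctan2(q[2],q[1])*-1).round(4),'w',s['width'].round(4),'F',s['contact_force'].round(1),'t',s['clock'])
if len(sys.argv)>2:
    a=[int(v) for v in sys.argv[2:7]]; crop(im,*a,f'pics/{n}c.png')
E
python3 snap.py w6
```

```text
Traceback (most recent call last):
  File "snap.py", line 9, in <module>
    print('pos',p.round(4),'uv',(X@p[:2]).round(4),(Y@p[:2]).round(4),'yaw',(-2*np.arctan2(q[2],q[1])*-1).round(4),'w',s['width'].round(4),'F',s['contact_force'].round(1),'t',s['clock'])
                                                                                                                       ^^^^^^^^^^^^^^^^
AttributeError: 'float' object has no attribute 'round'
```

View pics/w6.png

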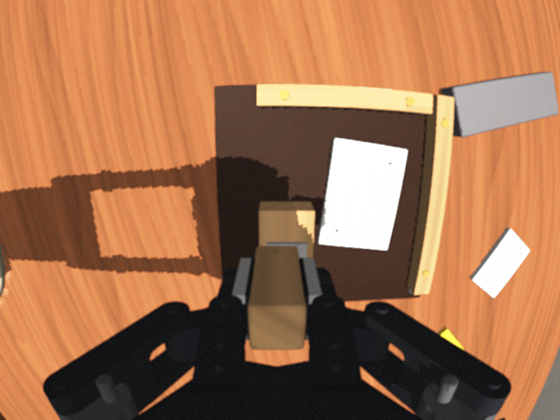

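```bash
sed -i "s/s\['width'\].round(4)/round(s['width'],4)/" snap.py
python3 - <<'E'
from h import *
im=cv2.imread('pics/w6.png'); crop(im,250,75,460,305,3,'pics/w6c.png')
E
```

```text
(no output)
```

View pics/w6c.png

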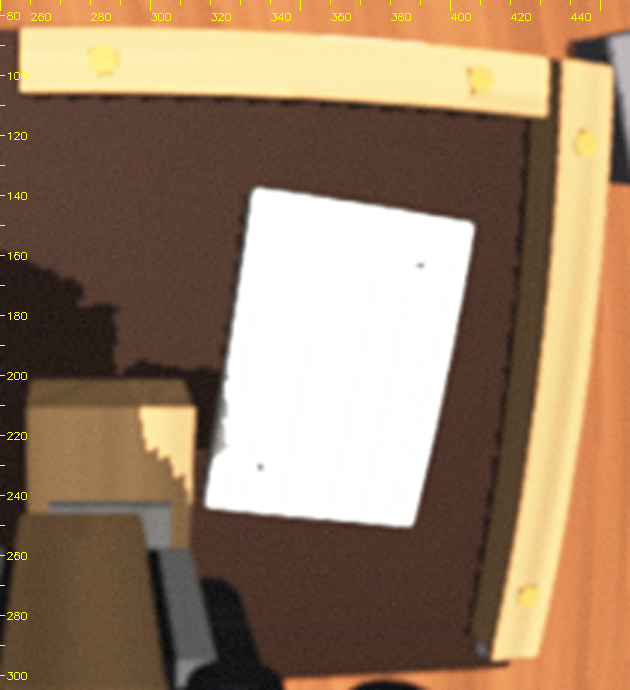

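```bash
cat > mj.py <<'E'
from h import *
import pickle
X=np.array([np.cos(.184),-np.sin(.184)]);Y=np.array([-X[1],X[0]])
def quad(c,n,pts,z,x0,y0,s):
    P=np.array([world(c,'wrist',(x0+a/s-.5+.5/s,y0+b/s-.5+.5/s),z)[:2] for a,b in pts])
    U=np.c_[P@X,P@Y]; L=[round(float(np.hypot(*(U[(i+1)%4]-U[i])))*1000,1) for i in range(4)]
    A=[round(float(np.arctan2(*(U[(i+1)%4]-U[i])[::-1])),3) for i in range(4)]
    print(n,'uv mm',(U*1000).round(1).tolist(),'mean',(U.mean(0)*1000).round(1),'len',L,'ang',A)
E
python3 - <<'E'
from mj import *
c,s=pickle.load(open('w6.pkl','rb'))
g=(250,75,3)
quad(c,'plate',[(250,187),(475,223),(412,528),(205,507)],.022,*g)
quad(c,'far',[(560,60),(613,67),(539,656),(492,660)],.034,*g)
quad(c,'side',[(20,28),(550,57),(547,117),(20,93)],.034,*g)
quad(c,'foot top',[(27,407),(195,407),(190,547),(30,547)],s['position'][2]-.04,*g)
E
```

```text
plate uv mm [[541.5, 127.8], [613.3, 120.0], [601.9, 18.9], [531.5, 27.4]] mean [572.   73.5] len [72.2, 101.7, 70.9, 100.9] ang [-0.109, -1.682, 3.022, 1.472]
far uv mm [[634.3, 172.3], [653.3, 172.4], [654.0, -27.1], [635.2, -27.2]] mean [644.2  72.6] len [19.0, 199.5, 18.8, 199.5] ang [0.007, -1.567, -3.133, 1.575]
side uv mm [[475.2, 172.6], [630.8, 172.8], [630.4, 154.5], [475.2, 154.3]] mean [552.9 163.6] len [155.6, 18.3, 155.2, 18.3] ang [0.001, -1.591, -3.14, 1.569]
foot top uv mm [[482.8, 96.7], [512.3, 96.8], [512.5, 69.7], [482.9, 69.8]] mean [497.6  83.2] len [29.5, 27.0, 29.6, 27.0] ang [0.002, -1.564, 3.141, 1.574]
```

Request:
send_rows(
  delta_pos=[
    [0,0,0.06],
    [0,0,0.07],
    [0,0,0.07],
    [0,0,0.05],
    [0,0,0.02],
  ],
  angular=[
    [0,0,0],
    [0,0,0],
    [0,0,0],
    [0,0,0],
    [0,0,0],
  ],
)

```text
clock: 6.2
position: [0.4947, -0.0193, 0.0735]
ee_rot: [-0.0, 0.996, -0.089, -0.003]
contact_force: [-0.1, -0.5, -2.1]
width: 0.0211
```

Request:
send_rows(
  delta_pos=[
    [0.01,0,0],
    [0.01,0,0],
    [0,0,0],
    [0,0,0],
  ],
  angular=[
    [0,0,0],
    [0,0,0],
    [0,0,0],
    [0,0,0],
  ],
)

```text
clock: 6.53
position: [0.5068, -0.0227, 0.0778]
ee_rot: [0.0, 0.996, -0.09, 0.002]
contact_force: [0.2, -0.4, -1.1]
width: 0.0213
```

```bash
python3 snap.py w7; python3 - <<'E'
from h import *
from rig import manip
im=manip.get_image('side'); crop(im,205,185,305,265,7,'pics/d7c.png')
E
```

```text
pos [ 0.5068 -0.0227  0.0778] uv 0.5024 0.0704 yaw -0.1811 w 0.0213 F [ 0.2 -0.4 -1.1] t 6.5333
```

View pics/w7.png

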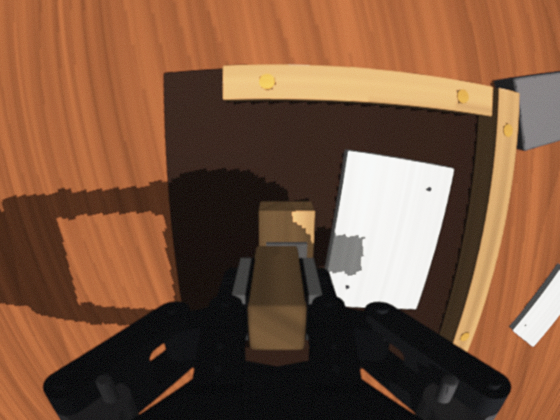

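View pics/d7c.png

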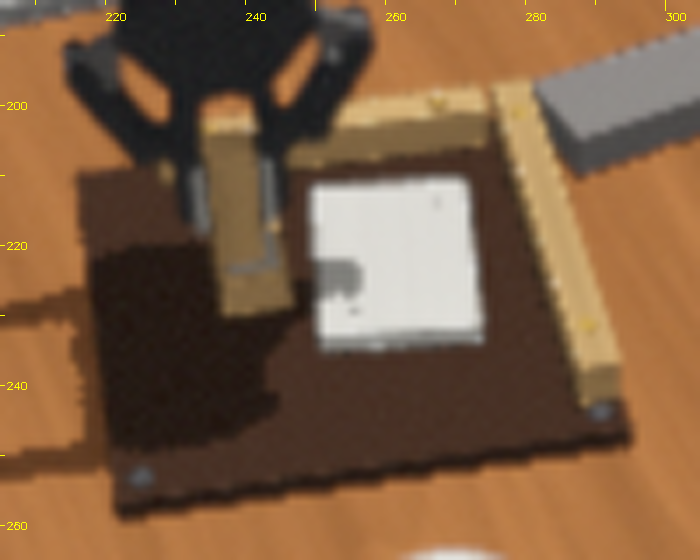

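Request:
send_rows(
  delta_pos=[
    [0,0,0],
  ],
  angular=[
    [0,0,0],
  ],
)

```text
clock: 6.72
position: [0.5053, -0.0227, 0.0771]
ee_rot: [0.0, 0.996, -0.091, 0.001]
contact_force: [0.5, 0.2, -1.8]
width: 0.021
```

Request:
send_rows(
  delta_pos=[
    [0,0,0],
  ],
  angular=[
    [0,0,0],
  ],
)

```text
clock: 6.8
position: [0.5051, -0.0227, 0.0768]
ee_rot: [0.0, 0.996, -0.091, 0.0]
contact_force: [0.3, -0.3, -0.5]
width: 0.0211
```

Request:
send_rows(
  delta_pos=[
    [0,0,0],
  ],
  angular=[
    [0,0,0],
  ],
)

```text
clock: 6.88
position: [0.505, -0.0227, 0.0766]
ee_rot: [0.0, 0.996, -0.091, 0.0]
contact_force: [0.5, 0.7, -0.9]
width: 0.0209
```

Request:
send_rows(
  delta_pos=[
    [0,0,0],
  ],
  angular=[
    [0,0,0],
  ],
)

```text
clock: 6.97
position: [0.5049, -0.0227, 0.0765]
ee_rot: [0.0, 0.996, -0.091, 0.0]
contact_force: [0.2, 0.3, -0.7]
width: 0.0211
```

Request:
send_rows(
  delta_pos=[
    [0.006,0,0.004],
    [0.006,0,0],
    [0.005,0,0],
    [0.005,0,0],
    [0,0,0],
  ],
  angular=[
    [0,0,0],
    [0,0,0],
    [0,0,0],
    [0,0,0],
    [0,0,0],
  ],
)

```text
clock: 7.38
position: [0.5144, -0.0244, 0.0747]
ee_rot: [0.0, 0.996, -0.091, 0.0]
contact_force: [0.2, 0.1, -1.8]
width: 0.021
```

Request:
send_rows(
  delta_pos=[
    [0.003,0,0],
    [0.003,0,0],
    [0.003,0,0],
    [0.003,0,0],
    [0.003,0,0],
  ],
  angular=[
    [0,0,0],
    [0,0,0],
    [0,0,0],
    [0,0,0],
    [0,0,0],
  ],
)

```text
clock: 7.8
position: [0.5192, -0.0253, 0.0746]
ee_rot: [-0.0, 0.996, -0.091, -0.001]
contact_force: [-0.6, 0.4, -0.3]
width: 0.0212
```

Request:
send_rows(
  delta_pos=[
    [0.003,0,0],
    [0.003,0,0],
    [0.003,0,0],
    [0.003,0,0],
    [0.003,0,0],
  ],
  angular=[
    [0,0,0],
    [0,0,0],
    [0,0,0],
    [0,0,0],
    [0,0,0],
  ],
)

```text
clock: 8.22
position: [0.5256, -0.0264, 0.0747]
ee_rot: [-0.0, 0.996, -0.091, 0.0]
contact_force: [-1.0, -0.4, -1.8]
width: 0.0211
```

```bash
python3 snap.py w8
```

```text
pos [ 0.5256 -0.0264  0.0747] uv 0.5215 0.0702 yaw -0.1817 w 0.0211 F [-1.  -0.4 -1.8] t 8.2167
```

View pics/w8.png

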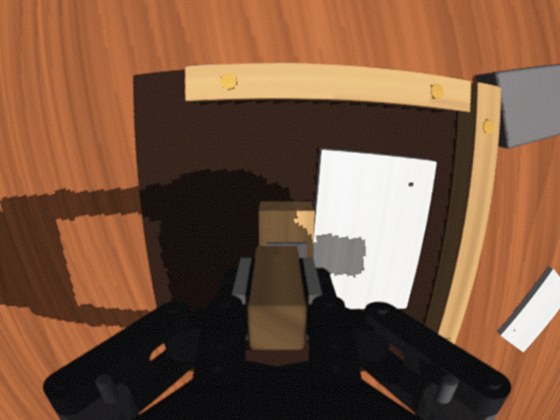

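Request:
send_rows(
  delta_pos=[
    [0.003,0,0],
    [0.003,0,0],
    [0.003,0,0],
    [0.003,0,0],
    [0.003,0,0],
  ],
  angular=[
    [0,0,0],
    [0,0,0],
    [0,0,0],
    [0,0,0],
    [0,0,0],
  ],
)

```text
clock: 8.68
position: [0.5315, -0.0275, 0.0747]
ee_rot: [0.0, 0.996, -0.091, 0.0]
contact_force: [-0.2, -0.3, -0.5]
width: 0.0211
```

Request:
send_rows(
  delta_pos=[
    [0.003,0,0],
    [0.003,0,0],
    [0.003,0,0],
    [0.003,0,0],
    [0.003,0,0],
  ],
  angular=[
    [0,0,0],
    [0,0,0],
    [0,0,0],
    [0,0,0],
    [0,0,0],
  ],
)

```text
clock: 9.1
position: [0.5374, -0.0285, 0.0747]
ee_rot: [-0.0, 0.996, -0.091, 0.0]
contact_force: [-1.0, -0.1, -1.0]
width: 0.0211
```

Request:
send_rows(
  delta_pos=[
    [0.002,0,0],
    [0.002,0,0],
    [0.002,0,0],
    [0.002,0,0],
    [0.002,0,0],
  ],
  angular=[
    [0,0,0],
    [0,0,0],
    [0,0,0],
    [0,0,0],
    [0,0,0],
  ],
)

```text
clock: 9.52
position: [0.5412, -0.0293, 0.0747]
ee_rot: [-0.0, 0.996, -0.091, 0.0]
contact_force: [-1.4, 1.0, -0.8]
width: 0.0211
```

```bash
python3 snap.py w9
```

```text
pos [ 0.5412 -0.0293  0.0747] uv 0.5374 0.0703 yaw -0.1816 w 0.0211 F [-1.4  1.  -0.8] t 9.5167
```

View pics/w9.png

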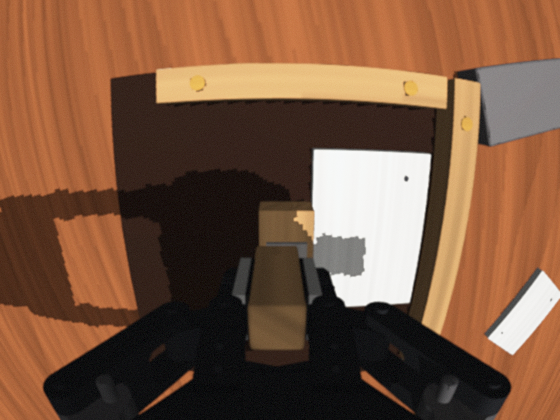

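Request:
send_rows(
  delta_pos=[
    [0.002,0,0],
    [0.002,0,0],
    [0.002,0,0],
    [0.002,0,0],
    [0.002,0,0],
  ],
  angular=[
    [0,0,0],
    [0,0,0],
    [0,0,0],
    [0,0,0],
    [0,0,0],
  ],
)

```text
clock: 9.98
position: [0.5452, -0.03, 0.0747]
ee_rot: [-0.0, 0.996, -0.091, 0.0]
contact_force: [-1.8, 1.0, -0.8]
width: 0.0214
```

Request:
send_rows(
  delta_pos=[
    [0.001,0,0],
    [0.001,0,0],
    [0.001,0,0],
    [0.001,0,0],
  ],
  angular=[
    [0,0,0],
    [0,0,0],
    [0,0,0],
    [0,0,0],
  ],
)

```text
clock: 10.32
position: [0.5467, -0.0303, 0.0747]
ee_rot: [-0.0, 0.996, -0.091, 0.0]
contact_force: [-1.1, 0.4, -0.7]
width: 0.021
```

Request:
send_rows(
  delta_pos=[
    [0.001,0,0],
    [0.001,0,0],
  ],
  angular=[
    [0,0,0],
    [0,0,0],
  ],
)

```text
clock: 10.48
position: [0.5475, -0.0304, 0.0747]
ee_rot: [0.0, 0.996, -0.091, 0.0]
contact_force: [-1.2, 0.4, -0.7]
width: 0.0208
```

Request:
send_rows(
  delta_pos=[
    [0.001,0,0],
    [0.001,0,0],
  ],
  angular=[
    [0,0,0],
    [0,0,0],
  ],
)

```text
clock: 10.65
position: [0.5482, -0.0305, 0.0747]
ee_rot: [-0.0, 0.996, -0.091, -0.0]
contact_force: [-2.3, 0.4, -0.6]
width: 0.0211
```

Request:
send_rows(
  delta_pos=[
    [0.001,0,0],
    [0,0,0],
  ],
  angular=[
    [0,0,0],
    [0,0,0],
  ],
)

```text
clock: 10.82
position: [0.5483, -0.0305, 0.0746]
ee_rot: [-0.0, 0.996, -0.091, -0.0]
contact_force: [-2.6, 0.3, 0.9]
width: 0.0213
```

Request:
send_rows(
  delta_pos=[
    [0.001,0,0],
    [0,0,0],
  ],
  angular=[
    [0,0,0],
    [0,0,0],
  ],
)

```text
clock: 10.98
position: [0.5483, -0.0305, 0.0746]
ee_rot: [-0.0, 0.996, -0.091, -0.001]
contact_force: [-2.9, 0.2, -0.3]
width: 0.0209
```

```bash
python3 snap.py w10 250 60 490 310 3
```

```text
pos [ 0.5483 -0.0305  0.0746] uv 0.5447 0.0703 yaw -0.1816 w 0.0209 F [-2.9  0.2 -0.3] t 10.9833
```

View pics/w10c.png

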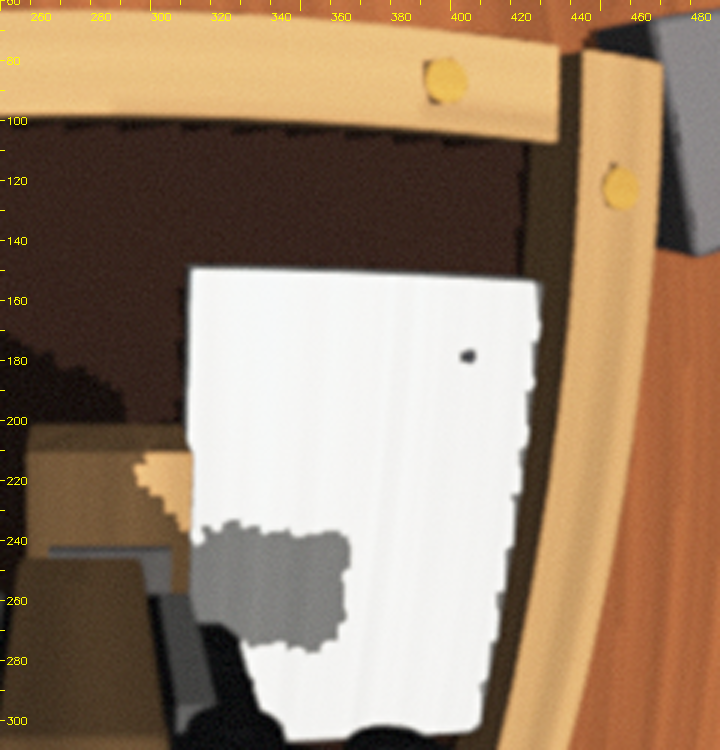

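Request:
send_rows(
  delta_pos=[
    [-0.002,0,0],
    [-0.01,0,0],
    [-0.03,0,0],
    [-0.03,0,0],
    [-0.01,0,0],
  ],
  angular=[
    [0,0,0],
    [0,0,0],
    [0,0,0],
    [0,0,0],
    [0,0,0],
  ],
)

```text
clock: 11.45
position: [0.5158, -0.0246, 0.0748]
ee_rot: [0.0, 0.996, -0.091, 0.0]
contact_force: [-0.5, -0.3, -1.2]
width: 0.0209
```

```bash
python3 - <<'E'
from mj import *
from rig import manip
cs=manip.calibration('scene');cd=manip.calibration('side')
a=world(cs,'scene',(206,185),.07)[:2]; b=world(cd,'side',(269.5,273),.07)[:2]
print(a,b,X@a,Y@a,X@b,Y@b)
E
python3 snap.py w11
```

```text
[ 0.51255363 -0.28006046] [ 0.50982439 -0.28420058] 0.5551424207829356 -0.18155434261110825 0.5532167350225226 -0.18612393066872718
pos [ 0.5158 -0.0246  0.0748] uv 0.5116 0.0702 yaw -0.1815 w 0.0209 F [-0.5 -0.3 -1.2] t 11.45
```

View pics/w11.png

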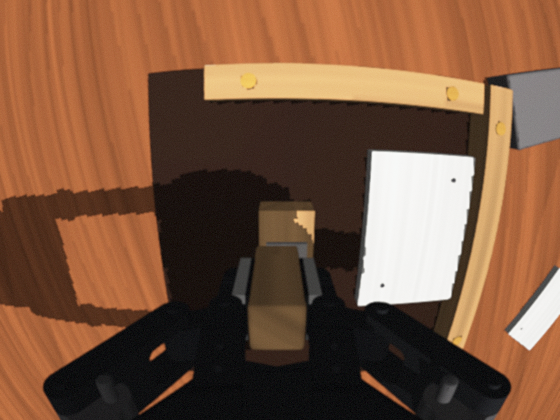

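Request:
send_rows(
  delta_pos=[
    [0,0.0525,0],
    [0,0.0525,0],
    [0,0.0525,0],
    [0,0.0525,0],
    [0,0.0525,0],
  ],
  angular=[
    [0,0,0],
    [0,0,0],
    [0,0,0],
    [0,0,0],
    [0,0,0],
  ],
)

```text
clock: 11.92
position: [0.4992, -0.1296, 0.0751]
ee_rot: [0.001, 0.996, -0.091, 0.002]
contact_force: [-0.3, 0.2, -2.3]
width: 0.0209
```

Request:
send_rows(
  delta_pos=[
    [0.02,0,0],
    [0.05,0,0],
    [0.06,0,0],
    [0.05,0,0],
    [0.025,0,0],
  ],
  angular=[
    [0,0,0],
    [0,0,0],
    [0,0,0],
    [0,0,0],
    [0,0,0],
  ],
)

```text
clock: 12.33
position: [0.5829, -0.1439, 0.0752]
ee_rot: [0.001, 0.996, -0.091, 0.003]
contact_force: [0.8, -0.5, -1.3]
width: 0.021
```

```bash
python3 snap.py w12 200 60 420 270 3
```

```text
pos [ 0.5829 -0.1439  0.0752] uv 0.5994 -0.0348 yaw -0.1817 w 0.021 F [ 0.8 -0.5 -1.3] t 12.3333
```

View pics/w12c.png

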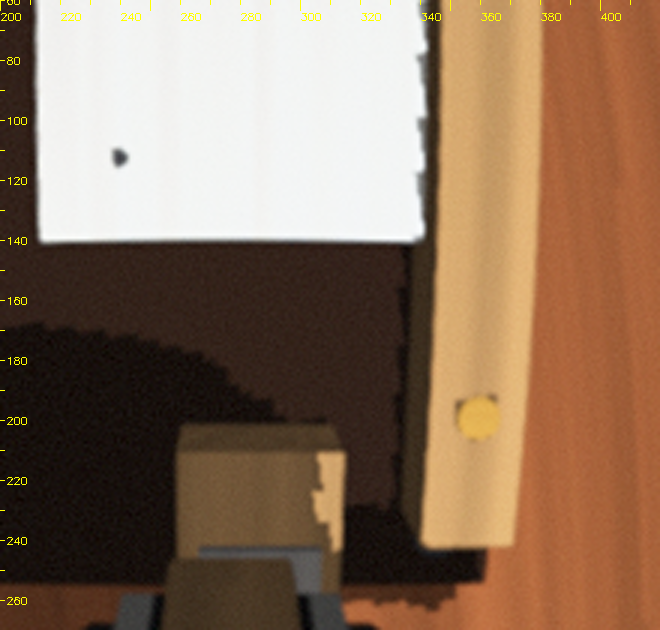

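Request:
send_rows(
  delta_pos=[
    [0,-0.01,0],
    [0,-0.015,0],
    [0,-0.01,0],
    [0,0,0],
    [0,0,0],
  ],
  angular=[
    [0,0,0],
    [0,0,0],
    [0,0,0],
    [0,0,0],
    [0,0,0],
  ],
)

```text
clock: 12.8
position: [0.5802, -0.1283, 0.0748]
ee_rot: [-0.0, 0.996, -0.09, -0.0]
contact_force: [-1.1, -0.8, -1.7]
width: 0.021
```

```bash
python3 snap.py w13 200 60 420 270 3; python3 - <<'E'
from mj import *
c,s=pickle.load(open('w12.pkl','rb'))
for a,z in [((212.8,140.3),.022),((341,140),.022),((276,140.5),.022)]:
    p=world(c,'wrist',a,z)[:2]; print(X@p,Y@p)
E
```

```text
pos [ 0.5802 -0.1283  0.0748] uv 0.5939 -0.02 yaw -0.1807 w 0.021 F [-1.1 -0.8 -1.7] t 12.8
0.5652345525997934 0.02764393960134903
0.6354078742473667 0.02789180787012376
0.5997903092130125 0.027053961628450158
```

View pics/w13.png

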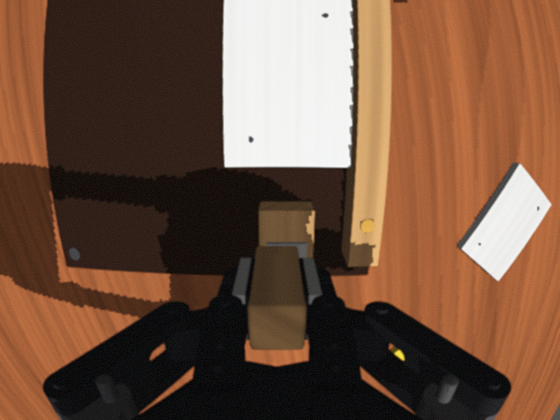

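Request:
send_rows(
  delta_pos=[
    [0,-0.01,0],
    [0,-0.01,0],
    [0,-0.01,0],
    [0,-0.008,0],
    [0,-0.004,0],
  ],
  angular=[
    [0,0,0],
    [0,0,0],
    [0,0,0],
    [0,0,0],
    [0,0,0],
  ],
)

```text
clock: 13.27
position: [0.5841, -0.1119, 0.0747]
ee_rot: [-0.0, 0.996, -0.09, 0.0]
contact_force: [1.1, -0.4, -0.5]
width: 0.0207
```

Request:
send_rows(
  delta_pos=[
    [0,-0.003,0],
    [0,-0.003,0],
    [0,-0.003,0],
    [0,-0.003,0],
    [0,-0.003,0],
  ],
  angular=[
    [0,0,0],
    [0,0,0],
    [0,0,0],
    [0,0,0],
    [0,0,0],
  ],
)

```text
clock: 13.68
position: [0.5851, -0.1069, 0.0747]
ee_rot: [0.0, 0.996, -0.091, 0.0]
contact_force: [-0.1, -0.9, -1.1]
width: 0.0205
```

Request:
send_rows(
  delta_pos=[
    [0,-0.003,0],
    [0,-0.003,0],
    [0,-0.003,0],
    [0,-0.003,0],
    [0,-0.003,0],
  ],
  angular=[
    [0,0,0],
    [0,0,0],
    [0,0,0],
    [0,0,0],
    [0,0,0],
  ],
)

```text
clock: 14.1
position: [0.5863, -0.1007, 0.0747]
ee_rot: [0.0, 0.996, -0.091, 0.0]
contact_force: [0.8, -0.1, -0.9]
width: 0.0207
```

Request:
send_rows(
  delta_pos=[
    [0,-0.003,0],
    [0,-0.003,0],
    [0,-0.003,0],
    [0,-0.003,0],
    [0,-0.003,0],
  ],
  angular=[
    [0,0,0],
    [0,0,0],
    [0,0,0],
    [0,0,0],
    [0,0,0],
  ],
)

```text
clock: 14.52
position: [0.5873, -0.0947, 0.0747]
ee_rot: [0.0, 0.996, -0.091, 0.0]
contact_force: [0.6, -1.2, -1.2]
width: 0.0207
```

```bash
python3 snap.py w14
```

```text
pos [ 0.5873 -0.0947  0.0747] uv 0.5947 0.0143 yaw -0.1816 w 0.0207 F [ 0.6 -1.2 -1.2] t 14.5167
```

View pics/w14.png

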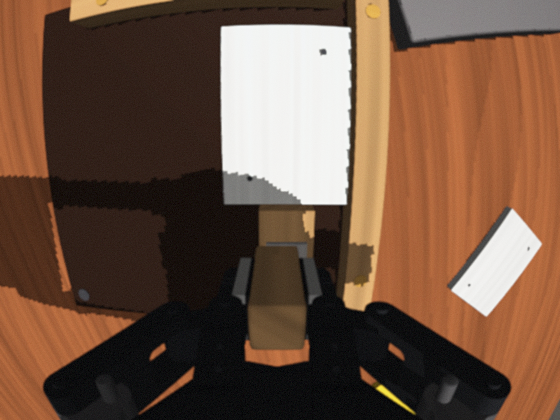

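Request:
send_rows(
  delta_pos=[
    [0,-0.003,0],
    [0,-0.003,0],
    [0,-0.003,0],
    [0,-0.003,0],
    [0,-0.003,0],
  ],
  angular=[
    [0,0,0],
    [0,0,0],
    [0,0,0],
    [0,0,0],
    [0,0,0],
  ],
)

```text
clock: 14.98
position: [0.5884, -0.0888, 0.0747]
ee_rot: [-0.0, 0.996, -0.091, 0.0]
contact_force: [0.3, -1.7, -1.5]
width: 0.0212
```

Request:
send_rows(
  delta_pos=[
    [0,-0.002,0],
    [0,-0.002,0],
    [0,-0.002,0],
    [0,-0.002,0],
    [0,-0.002,0],
  ],
  angular=[
    [0,0,0],
    [0,0,0],
    [0,0,0],
    [0,0,0],
    [0,0,0],
  ],
)

```text
clock: 15.4
position: [0.5891, -0.085, 0.0747]
ee_rot: [-0.0, 0.996, -0.091, 0.0]
contact_force: [-0.5, -0.4, -1.4]
width: 0.0214
```

Request:
send_rows(
  delta_pos=[
    [0,-0.001,0],
    [0,-0.001,0],
    [0,-0.001,0],
    [0,-0.001,0],
  ],
  angular=[
    [0,0,0],
    [0,0,0],
    [0,0,0],
    [0,0,0],
  ],
)

```text
clock: 15.73
position: [0.5894, -0.0834, 0.0747]
ee_rot: [0.0, 0.996, -0.091, 0.0]
contact_force: [-0.1, -1.6, -1.5]
width: 0.021
```

Request:
send_rows(
  delta_pos=[
    [0,-0.001,0],
    [0,-0.001,0],
  ],
  angular=[
    [0,0,0],
    [0,0,0],
  ],
)

```text
clock: 15.9
position: [0.5896, -0.0827, 0.0747]
ee_rot: [0.0, 0.996, -0.091, 0.0]
contact_force: [0.4, -0.9, -0.9]
width: 0.0208
```

Request:
send_rows(
  delta_pos=[
    [0,-0.001,0],
    [0,-0.001,0],
  ],
  angular=[
    [0,0,0],
    [0,0,0],
  ],
)

```text
clock: 16.07
position: [0.5897, -0.0819, 0.0747]
ee_rot: [0.0, 0.996, -0.091, 0.0]
contact_force: [0.6, -0.4, -0.5]
width: 0.021
```

Request:
send_rows(
  delta_pos=[
    [0,-0.001,0],
    [0,-0.001,0],
  ],
  angular=[
    [0,0,0],
    [0,0,0],
  ],
)

```text
clock: 16.23
position: [0.5899, -0.0811, 0.0747]
ee_rot: [-0.0, 0.996, -0.091, 0.0]
contact_force: [-1.0, -1.4, -1.6]
width: 0.0211
```

Request:
send_rows(
  delta_pos=[
    [0,-0.001,0],
    [0,-0.001,0],
  ],
  angular=[
    [0,0,0],
    [0,0,0],
  ],
)

```text
clock: 16.4
position: [0.5899, -0.0807, 0.0748]
ee_rot: [0.0, 0.996, -0.09, -0.0]
contact_force: [-0.8, -3.0, -0.7]
width: 0.0212
```

Request:
send_rows(
  delta_pos=[
    [0,-0.001,0],
    [0,-0.001,0],
  ],
  angular=[
    [0,0,0],
    [0,0,0],
  ],
)

```text
clock: 16.57
position: [0.5899, -0.0805, 0.0748]
ee_rot: [0.001, 0.996, -0.09, -0.0]
contact_force: [-1.2, -5.1, 0.7]
width: 0.021
```

Request:
send_rows(
  delta_pos=[
    [0,0,0],
    [0,0,0],
  ],
  angular=[
    [0,0,0],
    [0,0,0],
  ],
)

```text
clock: 16.73
position: [0.5899, -0.0806, 0.0748]
ee_rot: [0.001, 0.996, -0.09, -0.0]
contact_force: [-2.1, -4.8, -0.3]
width: 0.0212
```

```bash
python3 snap.py w15
```

```text
pos [ 0.5899 -0.0806  0.0748] uv 0.5947 0.0288 yaw -0.181 w 0.0212 F [-2.1 -4.8 -0.3] t 16.7333
```

View pics/w15.png

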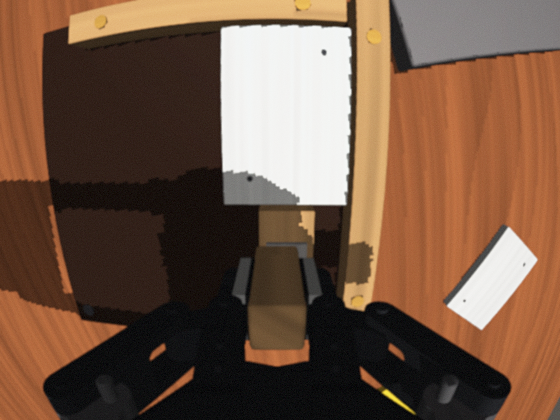

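Request:
send_rows(
  delta_pos=[
    [0,0.002,0],
    [0,0.01,0],
    [0,0.02,0],
    [0,0.02,0],
    [0,0.01,0],
  ],
  angular=[
    [0,0,0],
    [0,0,0],
    [0,0,0],
    [0,0,0],
    [0,0,0],
  ],
)

```text
clock: 17.2
position: [0.5856, -0.1048, 0.0747]
ee_rot: [-0.0, 0.996, -0.091, 0.0]
contact_force: [-0.4, -0.4, -1.0]
width: 0.0211
```

Request:
send_rows(
  delta_pos=[
    [-0.04,0,0],
    [-0.05,0,0],
    [-0.05,0,0],
    [-0.045,0,0],
    [-0.015,0,0],
  ],
  angular=[
    [0,0,0],
    [0,0,0],
    [0,0,0],
    [0,0,0],
    [0,0,0],
  ],
)

```text
clock: 17.62
position: [0.5035, -0.0887, 0.0744]
ee_rot: [-0.001, 0.996, -0.091, -0.002]
contact_force: [-0.9, -0.3, -1.1]
width: 0.021
```

Request:
send_rows(
  delta_pos=[
    [0,-0.04,0],
    [0,-0.055,0],
    [0,-0.055,0],
    [0,-0.055,0],
    [0,-0.035,0],
  ],
  angular=[
    [0,0,0],
    [0,0,0],
    [0,0,0],
    [0,0,0],
    [0,0,0],
  ],
)

```text
clock: 18.03
position: [0.5256, 0.0064, 0.075]
ee_rot: [-0.001, 0.996, -0.091, 0.001]
contact_force: [0.1, 0.6, -0.8]
width: 0.0209
```

Request:
send_rows(
  delta_pos=[
    [0,0,0],
    [0,0,0],
  ],
  angular=[
    [0,0,0],
    [0,0,0],
  ],
)

```text
clock: 18.2
position: [0.5251, 0.0052, 0.0748]
ee_rot: [0.0, 0.996, -0.09, 0.001]
contact_force: [0.1, -0.8, -1.4]
width: 0.0211
```

```bash
python3 snap.py w16 250 60 490 310 3
```

```text
pos [0.5251 0.0052 0.0748] uv 0.5153 0.1012 yaw -0.1801 w 0.0211 F [ 0.1 -0.8 -1.4] t 18.2
```

View pics/w16c.png

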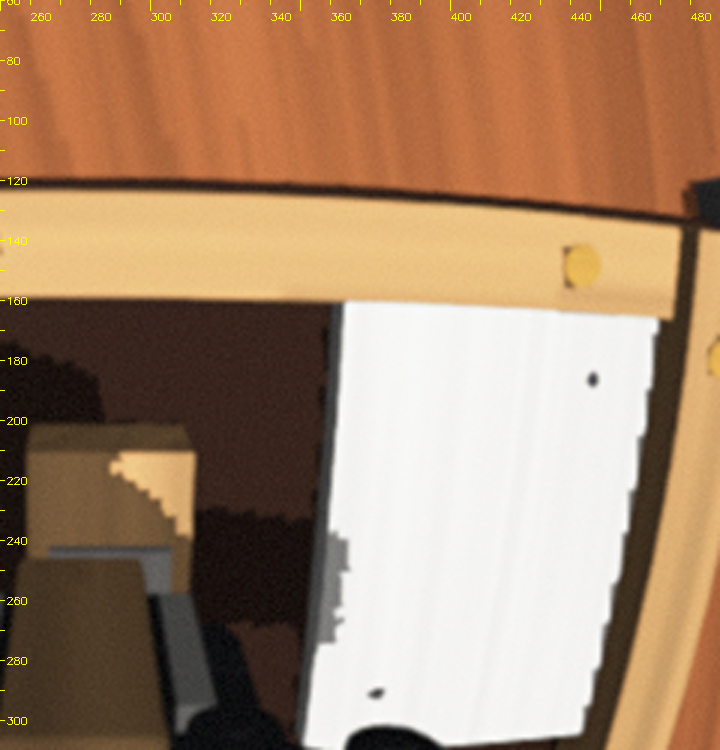

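Request:
send_rows(
  delta_pos=[
    [0.012,0,0],
    [0.016,0,0],
    [0.014,0,0],
    [0.012,0,0],
    [0.007,0,0],
  ],
  angular=[
    [0,0,0],
    [0,0,0],
    [0,0,0],
    [0,0,0],
    [0,0,0],
  ],
)

```text
clock: 18.67
position: [0.5496, -0.0002, 0.0748]
ee_rot: [0.0, 0.996, -0.091, 0.001]
contact_force: [0.2, 0.1, -1.3]
width: 0.0213
```

Request:
send_rows(
  delta_pos=[
    [0.002,0,0],
    [0.002,0,0],
    [0.001,0,0],
    [0.001,0,0],
    [0,0,0],
  ],
  angular=[
    [0,0,0],
    [0,0,0],
    [0,0,0],
    [0,0,0],
    [0,0,0],
  ],
)

```text
clock: 19.08
position: [0.5505, 0.0002, 0.0747]
ee_rot: [-0.0, 0.996, -0.091, -0.0]
contact_force: [0.4, -0.2, -1.2]
width: 0.021
```

Request:
send_rows(
  delta_pos=[
    [0.001,0,0],
    [0.001,0,0],
    [0.001,0,0],
  ],
  angular=[
    [0,0,0],
    [0,0,0],
    [0,0,0],
  ],
)

```text
clock: 19.33
position: [0.5518, -0.0, 0.0748]
ee_rot: [-0.0, 0.996, -0.091, 0.0]
contact_force: [0.4, -0.1, -0.8]
width: 0.0211
```

Request:
send_rows(
  delta_pos=[
    [0.001,0,0],
    [0.001,0,0],
    [0,0,0],
  ],
  angular=[
    [0,0,0],
    [0,0,0],
    [0,0,0],
  ],
)

```text
clock: 19.58
position: [0.5528, -0.0002, 0.0747]
ee_rot: [0.0, 0.996, -0.091, 0.0]
contact_force: [-0.2, 1.1, -1.2]
width: 0.021
```

Request:
send_rows(
  delta_pos=[
    [0.001,0,0],
    [0.001,0,0],
    [0,0,0],
  ],
  angular=[
    [0,0,0],
    [0,0,0],
    [0,0,0],
  ],
)

```text
clock: 19.83
position: [0.5535, -0.0004, 0.0747]
ee_rot: [0.0, 0.996, -0.091, 0.0]
contact_force: [0.2, -0.4, -0.3]
width: 0.0209
```

Request:
send_rows(
  delta_pos=[
    [0.001,0,0],
    [0.001,0,0],
    [0,0,0],
  ],
  angular=[
    [0,0,0],
    [0,0,0],
    [0,0,0],
  ],
)

```text
clock: 20.08
position: [0.5537, -0.0004, 0.0746]
ee_rot: [-0.0, 0.996, -0.091, -0.001]
contact_force: [-0.6, 1.2, -0.0]
width: 0.0207
```

Request:
send_rows(
  delta_pos=[
    [0.001,0,0],
    [0.001,0,0],
    [0,0,0],
  ],
  angular=[
    [0,0,0],
    [0,0,0],
    [0,0,0],
  ],
)

```text
clock: 20.33
position: [0.554, -0.0005, 0.0745]
ee_rot: [-0.0, 0.996, -0.091, -0.001]
contact_force: [-2.8, 0.5, 0.5]
width: 0.0207
```

Request:
send_rows(
  delta_pos=[
    [0.001,0,0],
    [0.001,0,0],
    [0,0,0],
  ],
  angular=[
    [0,0,0],
    [0,0,0],
    [0,0,0],
  ],
)

```text
clock: 20.58
position: [0.5541, -0.0005, 0.0744]
ee_rot: [-0.0, 0.996, -0.091, -0.002]
contact_force: [-5.1, 2.3, 1.1]
width: 0.021
```

```bash
python3 snap.py w17 250 60 490 310 3
```

```text
pos [ 5.541e-01 -5.000e-04  7.440e-02] uv 0.5449 0.101 yaw -0.1817 w 0.021 F [-5.1  2.3  1.1] t 20.5833
```

View pics/w17c.png

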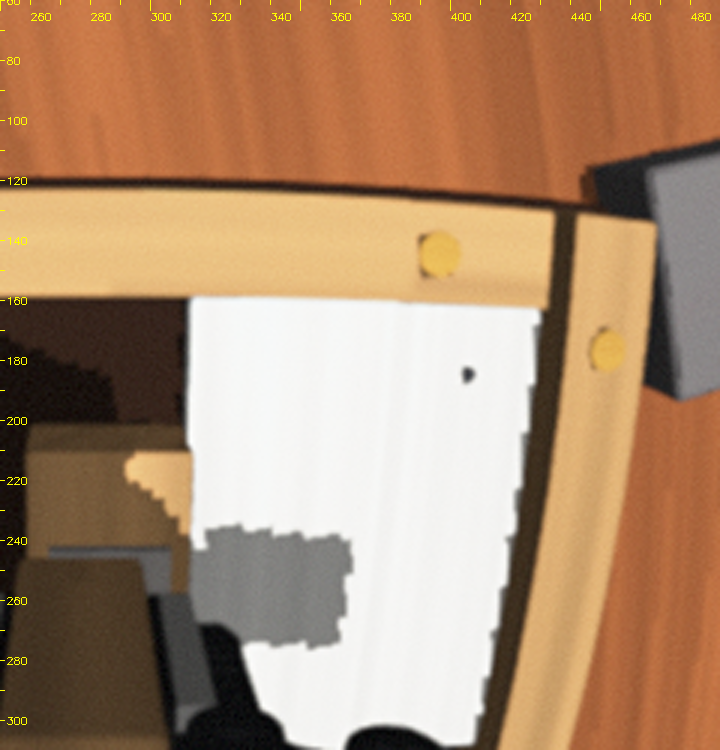

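Request:
send_rows(
  delta_pos=[
    [-0.002,0,0],
    [-0.01,0,0],
    [-0.03,0,0],
    [-0.03,0,0],
    [-0.01,0,0],
  ],
  angular=[
    [0,0,0],
    [0,0,0],
    [0,0,0],
    [0,0,0],
    [0,0,0],
  ],
)

```text
clock: 21.05
position: [0.5232, 0.0051, 0.0749]
ee_rot: [0.0, 0.996, -0.091, 0.001]
contact_force: [0.3, -0.5, -0.9]
width: 0.021
```

Request:
send_rows(
  delta_pos=[
    [0,0.02,-0.06],
    [0,0.05,-0.07],
    [0,0.05,-0.07],
    [0,0.05,-0.05],
    [0,0.05,-0.02],
  ],
  angular=[
    [0,0,0],
    [0,0,0],
    [0,0,0],
    [0,0,0],
    [0,0,0],
  ],
)

```text
clock: 21.47
position: [0.5109, -0.0833, 0.1868]
ee_rot: [0.001, 0.996, -0.09, 0.005]
contact_force: [1.1, -0.2, -2.2]
width: 0.021
```

Request:
send_rows(
  delta_pos=[
    [0,0,0],
    [0,0,0],
  ],
  angular=[
    [0,0,0],
    [0,0,0],
  ],
)

```text
clock: 21.63
position: [0.509, -0.0826, 0.1837]
ee_rot: [0.0, 0.996, -0.092, 0.002]
contact_force: [0.8, 0.7, -1.1]
width: 0.0212
```

```bash
python3 snap.py w18 290 70 450 270 4; python3 - <<'E'
from h import *
from rig import manip
im=manip.get_image('side'); crop(im,225,185,305,265,8,'pics/d18c.png')
E
```

```text
pos [ 0.509  -0.0826  0.1837] uv 0.5155 0.0119 yaw -0.1837 w 0.0212 F [ 0.8  0.7 -1.1] t 21.6333
```

View pics/w18.png

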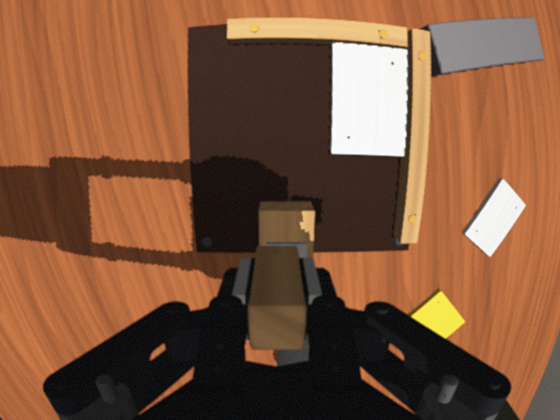

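View pics/d18c.png

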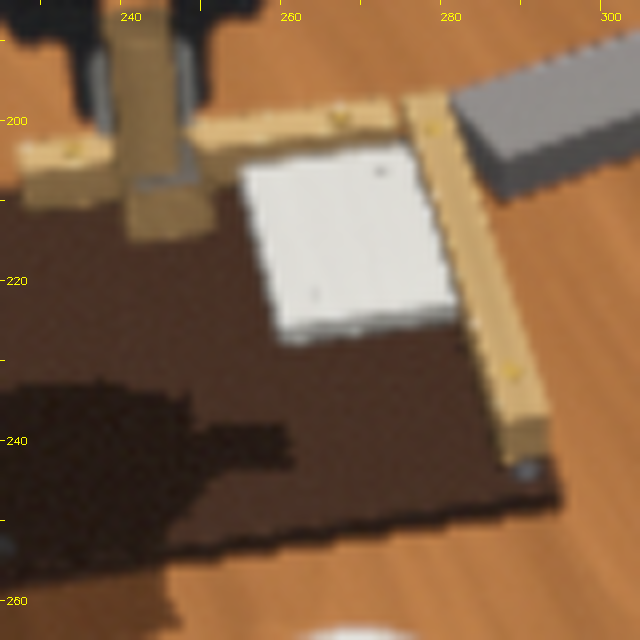

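View pics/w18c.png

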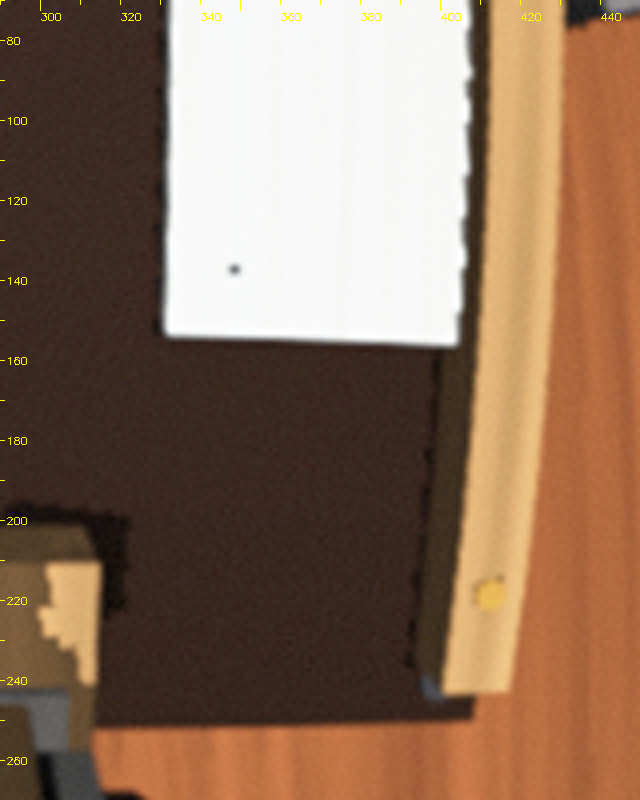

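```bash
python3 - <<'E'
from h import *
im=cv2.imread('pics/w18.png'); crop(im,310,10,440,170,5,'pics/w18d.png')
E
```

```text
(no output)
```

View pics/w18d.png

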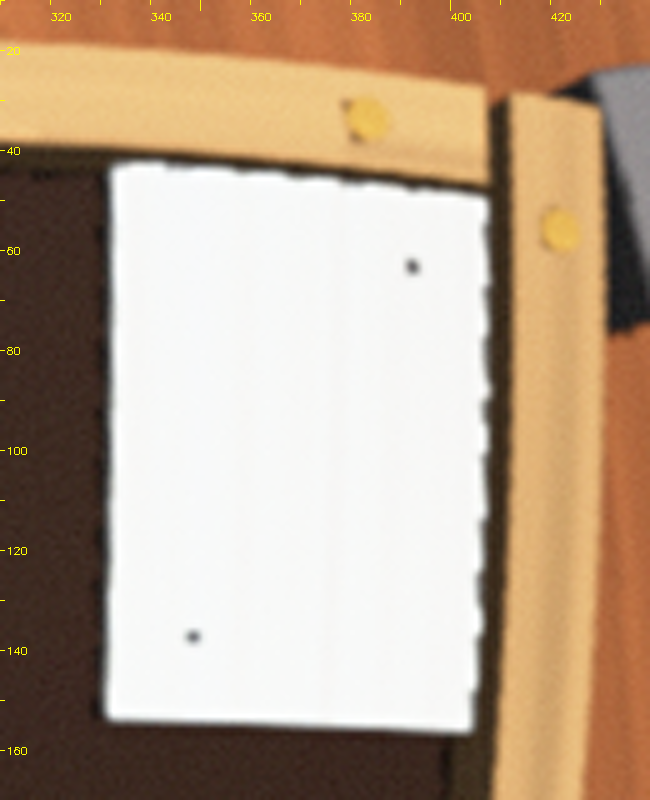

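```bash
python3 - <<'E'
from mj import *
c,s=pickle.load(open('w18.pkl','rb'))
quad(c,'plate',[(108,162),(490,197),(473,734),(104,720)],.022,310,10,5)
quad(c,'fence faces',[(0,140),(485,185),(511,180),(493,790)],.034,310,10,5)
E
```

```text
plate uv mm [[564.2, 154.5], [635.8, 154.9], [635.2, 54.0], [564.5, 54.3]] mean [599.9 104.4] len [71.6, 100.9, 70.7, 100.2] ang [0.006, -1.577, 3.137, 1.574]
fence faces uv mm [[544.1, 154.7], [629.8, 154.2], [634.9, 155.8], [634.9, 45.4]] mean [610.9 127.5] len [85.7, 5.3, 110.4, 142.1] ang [-0.006, 0.311, -1.571, 2.264]
```

Request:
send_rows(
  delta_pos=[
    [-0.023,-0.09,0],
    [-0.023,-0.09,0],
    [-0.023,-0.09,0],
    [-0.023,-0.09,0],
    [-0.023,-0.09,0],
  ],
  angular=[
    [0,0,0],
    [0,0,0],
    [0,0,0],
    [0,0,0],
    [0,0,0],
  ],
)

```text
clock: 22.15
position: [0.4941, 0.1065, 0.1817]
ee_rot: [-0.0, 0.996, -0.09, -0.001]
contact_force: [0.5, 0.0, -0.3]
width: 0.0211
```

Request:
send_rows(
  delta_pos=[
    [-0.023,-0.09,0],
    [-0.023,-0.09,0],
    [-0.023,-0.09,0],
    [-0.023,-0.09,0],
    [-0.023,-0.09,0],
  ],
  angular=[
    [0,0,0],
    [0,0,0],
    [0,0,0],
    [0,0,0],
    [0,0,0],
  ],
)

```text
clock: 22.57
position: [0.4808, 0.2921, 0.1816]
ee_rot: [0.0, 0.996, -0.09, -0.001]
contact_force: [0.7, -0.6, -1.1]
width: 0.021
```

Request:
send_rows(
  delta_pos=[
    [0,0,0.04],
    [0,0,0.05],
    [0,0,0.05],
    [0,0,0],
    [0,0,0],
  ],
  angular=[
    [0,0,0],
    [0,0,0],
    [0,0,0],
    [0,0,0],
    [0,0,0],
  ],
)

```text
clock: 22.98
position: [0.4807, 0.2897, 0.125]
ee_rot: [0.001, 0.996, -0.09, -0.002]
contact_force: [1.0, 0.1, -0.8]
width: 0.0213
```

```bash
python3 snap.py w19
```

```text
pos [0.4807 0.2897 0.125 ] uv 0.4195 0.3727 yaw -0.1803 w 0.0213 F [ 1.   0.1 -0.8] t 22.9833
```

View pics/w19.png

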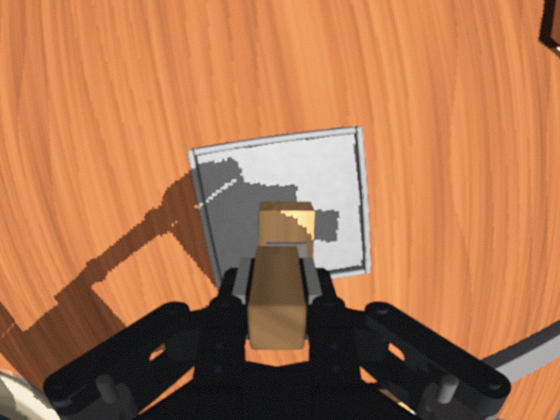

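Request:
send_rows(
  delta_pos=[
    [0,0,0.04],
    [0,0,0.05],
    [0,0,0.035],
    [0,0,0.015],
    [0,0,0],
  ],
  angular=[
    [0,0,0],
    [0,0,0],
    [0,0,0],
    [0,0,0],
    [0,0,0],
  ],
)

```text
clock: 23.45
position: [0.4821, 0.2891, 0.0704]
ee_rot: [0.0, 0.996, -0.091, -0.0]
contact_force: [-0.2, 0.9, -0.1]
width: 0.0207
```

Request:
send_rows(
  delta_pos=[
    [0,0,0],
    [0,0,0],
    [0,0,0],
  ],
  angular=[
    [0,0,0],
    [0,0,0],
    [0,0,0],
  ],
)

```text
clock: 23.7
position: [0.4831, 0.2897, 0.072]
ee_rot: [-0.001, 0.996, -0.091, 0.001]
contact_force: [0.3, 0.2, -1.9]
width: 0.0212
```

Request:
send_rows(
  delta_pos=[
    [0,0,0.003],
    [0,0,0],
    [0,0,0],
  ],
  angular=[
    [0,0,0],
    [0,0,0],
    [0,0,0],
  ],
)

```text
clock: 23.95
position: [0.4822, 0.2893, 0.0698]
ee_rot: [-0.0, 0.996, -0.091, 0.0]
contact_force: [0.3, 0.1, -0.5]
width: 0.0211
```

Request:
send_rows(
  delta_pos=[
    [0,0,0.004],
    [0,0,0.003],
    [0,0,0],
    [0,0,0],
  ],
  angular=[
    [0,0,0],
    [0,0,0],
    [0,0,0],
    [0,0,0],
  ],
)

```text
clock: 24.28
position: [0.482, 0.2892, 0.0665]
ee_rot: [0.0, 0.996, -0.091, -0.0]
contact_force: [-0.1, -0.7, -1.6]
width: 0.0208
```

Request:
send_rows(
  delta_pos=[
    [0,0,0.002],
    [0,0,0.002],
    [0,0,0],
    [0,0,0],
  ],
  angular=[
    [0,0,0],
    [0,0,0],
    [0,0,0],
    [0,0,0],
  ],
)

```text
clock: 24.62
position: [0.4822, 0.2892, 0.0651]
ee_rot: [0.0, 0.996, -0.091, 0.0]
contact_force: [0.5, 0.1, -0.3]
width: 0.021
```

Request:
send_rows(
  delta_pos=[
    [0,0,0.002],
    [0,0,0],
    [0,0,0],
  ],
  angular=[
    [0,0,0],
    [0,0,0],
    [0,0,0],
  ],
)

```text
clock: 24.87
position: [0.4822, 0.2893, 0.065]
ee_rot: [-0.0, 0.996, -0.091, 0.0]
contact_force: [-1.9, -1.4, 6.0]
width: 0.0212
```

Request:
send_rows(
  delta_pos=[
    [0,0,0.001],
    [0,0,0],
    [0,0,0],
  ],
  angular=[
    [0,0,0],
    [0,0,0],
    [0,0,0],
  ],
)

```text
clock: 25.12
position: [0.4822, 0.2893, 0.0649]
ee_rot: [-0.0, 0.996, -0.091, 0.0]
contact_force: [-2.4, -1.3, 7.9]
width: 0.0212
```

Request:
send_rows(
  delta_pos=[
    [0,0,-0.001],
    [0,0,0],
  ],
  angular=[
    [0,0,0],
    [0,0,0],
  ],
)

```text
clock: 25.28
position: [0.4822, 0.2893, 0.0649]
ee_rot: [-0.0, 0.996, -0.091, 0.0]
contact_force: [-2.1, -1.3, 6.7]
width: 0.0213
```

Request:
send_rows(
  delta_pos=[
    [0,0,0],
    [0,0,0],
    [0,0,0],
    [0,0,0],
    [0,0,0],
  ],
  angular=[
    [0,0,0],
    [0,0,0],
    [0,0,0],
    [0,0,0],
    [0,0,0],
  ],
  hand=80,
  squeeze=20,
)

```text
clock: 25.7
position: [0.4821, 0.2892, 0.064]
ee_rot: [0.0, 0.996, -0.091, -0.0]
contact_force: [0.5, -0.5, 0.5]
width: 0.079
```

Request:
send_rows(
  delta_pos=[
    [0,0,0],
    [0,0,0],
    [0,0,0],
    [0,0,0],
    [0,0,0],
  ],
  angular=[
    [0,0,0],
    [0,0,0],
    [0,0,0],
    [0,0,0],
    [0,0,0],
  ],
)

```text
clock: 26.12
position: [0.4822, 0.2892, 0.0643]
ee_rot: [0.0, 0.996, -0.091, 0.0]
contact_force: [0.1, 0.1, -0.2]
width: 0.08
```

```bash
python3 snap.py w20
```

```text
pos [0.4822 0.2892 0.0643] uv 0.4211 0.3726 yaw -0.1816 w 0.08 F [ 0.1  0.1 -0.2] t 26.1167
```

View pics/w20.png

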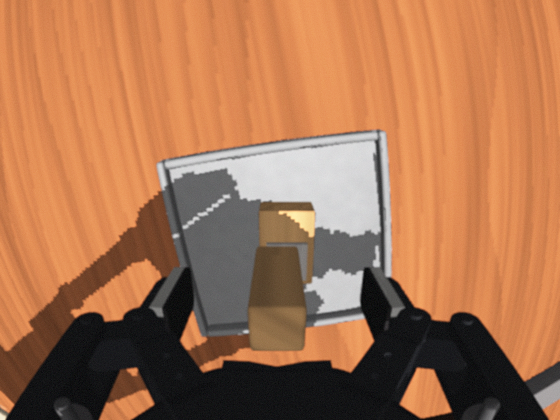

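Released cleanly; the handle is clear between the jaws. Rising straight up.

Request:
send_rows(
  delta_pos=[
    [0,0,-0.03],
    [0,0,-0.06],
    [0,0,-0.08],
    [0,0,-0.08],
    [0,0,-0.08],
  ],
  angular=[
    [0,0,0],
    [0,0,0],
    [0,0,0],
    [0,0,0],
    [0,0,0],
  ],
)

```text
clock: 26.58
position: [0.4818, 0.2891, 0.1975]
ee_rot: [0.0, 0.996, -0.091, -0.0]
contact_force: [0.6, 0.0, 0.3]
width: 0.08
```

Request:
send_rows(
  delta_pos=[
    [0,0.04,-0.04],
    [0,0.06,0],
    [0,0.06,0],
    [0,0,0],
    [0,0,0],
  ],
  angular=[
    [0,0,0],
    [0,0,0],
    [0,0,0],
    [0,0,0],
    [0,0,0],
  ],
)

```text
clock: 27.0
position: [0.4703, 0.2256, 0.2126]
ee_rot: [-0.0, 0.996, -0.092, 0.0]
contact_force: [0.3, 0.3, -0.5]
width: 0.0797
```

```bash
python3 snap.py w21; python3 - <<'E'
from h import *
from rig import manip
for n in ['scene','side']:
    im=manip.get_image(n); cv2.imwrite(f'pics/{n}21.png',im)
E
```

```text
pos [0.4703 0.2256 0.2126] uv 0.4211 0.3079 yaw -0.1834 w 0.0797 F [ 0.3  0.3 -0.5] t 27.0
```

View pics/w21.png

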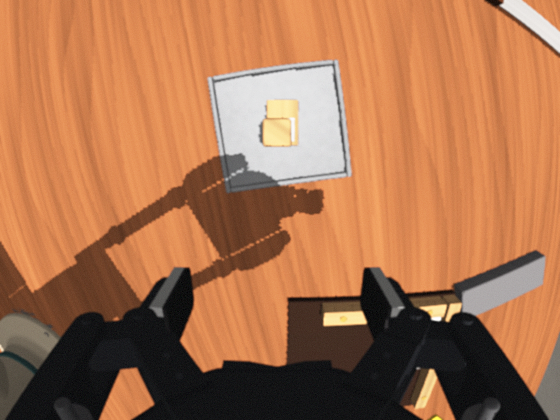

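View pics/side21.png

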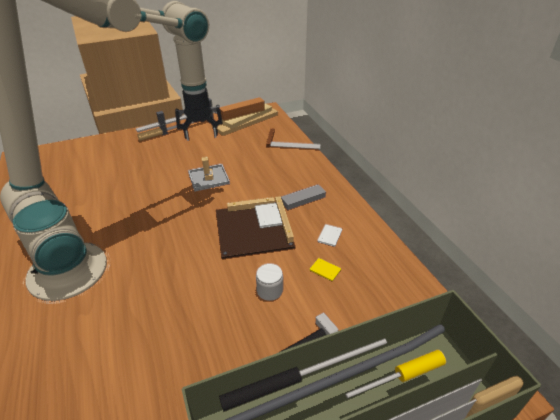

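View pics/scene21.png

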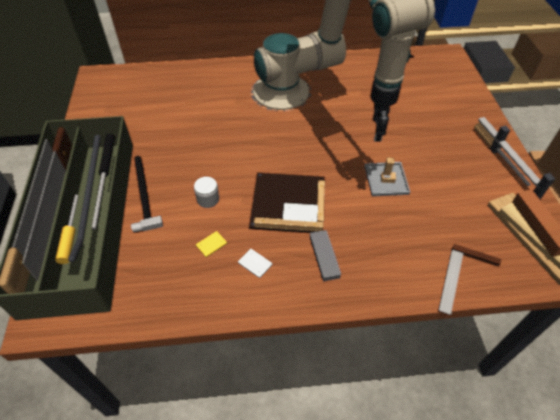

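```bash
python3 -c "
from rig import manip
print(manip.sign_off())"
```

```text
the job is handed in; nothing more can be done
None
```

The plate is flush in the jig's corner, the pusher is back upright in its tray and released, and I handed the job in at about 27 s of the 72 s allowed. The sign-off gives no verdict.

**What I did:** I took the pusher by the handle and lifted it out. I pushed the plate's -x edge until it was square on the far fence, then its -y edge onto the side fence. I then pressed +x once more and set the pusher back on the tray floor.

**Force:** The wrist readings while pressing were about 5 to 6 N, taken only at the end of each move call. They never came near the 18 N limit.

**Last checks:**
- **Plate:** measured in the wrist camera after the last push, its edges were within about 1 mm of both fence faces. They were parallel to the fences within about 0.006 rad.
- **Pusher:** it met the tray floor at the same height it was picked up from (TCP at 0.065 m). The pictures show it upright near the middle of the tray.
- **Gripper:** it is open and clear of everything, with the force reading near zero.
- **Tin, hammer and oilstone:** by eye, they have not moved in the scene and side pictures.

No check failed or disagreed. I did not measure the plate again after putting the pusher back, but nothing came near it and it still shows in the corner in both pictures.

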